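# Shut and latch the eyedrop tray

## Robot

A 6-joint arm with a two-finger parallel gripper is mounted at the origin on the work surface. World frame = base frame: x ahead of the robot, y to its left, z up, the work surface at z = 0. Lengths are in m, angles in rad, forces in N, time in s.
With the tool pointing down it reaches from about 0.35 to 0.975 m from the base axis. Payload 4.9 kg.
Tool frame: the origin (TCP) lies on the centre line of the jaws, within the pads' length; the fingertips stand 19 mm ahead of it and the grasp point (between the pads) is the TCP; z points along the fingers, y is the line along which they close (so a half turn about z gives the same grasp; the last joint's range is limited). The gripper opens to 85 mm and grips with 20 to 120 N. Pads are 22 mm wide; open, the fingers measure 114 mm over their backs; the gripper's body (76 mm by 85 mm) begins 54 mm behind the grasp point. The pads swing forward as they close: fully open they stand 13 mm farther back than shut.
Start: joints at [1.043, 0.053, 1.613, -0, 1.476, -0.119], TCP at [0.248, 0.573, 0.227] pointing down, gripper open.
Joint ranges: [-3.01, 3.01], [-1.01, 2.22], [0.06, 2.58], [-1.02, 4.17], [0.09, 2.62], [-3.14, 3.14]. Speed limits (rad/s): [2.57, 2.57, 3.14, 3.14, 3.14, 3.14].

## Interface

Orientations are given as a unit quaternion [w, x, y, z].
In Python, from plant import state, grab_frame, ticket, spotter gives the robot as it stands.
- The arm moves only by the tool apply_moves, never from a script. Its argument "series" is a list of rows, each an object of numbers: "jaw": the closure, from 0 (fully open) to 1 (shut); "dx", "dy", "dz": the shift along the tool's x, y, z in mm; "turn": the turn about the tool's z in rad. A call has 1 to 5 rows; each row is the pose to reach, as a shift and turn from the pose commanded when the call began, along the tool's axes at that moment; what a row does not reach only later rows make up. A row lasts 1/12 s, in which the tool goes at most 41.7 mm and 7.16 degrees, less where a joint would pass 70% of its speed; a pose out of reach is approached as far as the arm can. A call with a gripper value outside its range is refused whole. The fingers move at their own pace and stop on an object; the grip force is fixed at half the most. Time passes only in rows, so rows that repeat a pose let the fingers close. It gives the time, the measured TCP pose, the force, the opening and the grip force at its end, in the units of the state.
- state(): the state, without advancing time (a new reading comes with each control period).
- grab_frame(name): name is "side" or "top"; returns a dict with "pixels" (400x640x3 uint8, red, green, blue), "mtx" (3x3 intrinsics, pixels), "camera_from_world" (4x4, takes a point from world to camera coordinates). Camera axes: x right, y down, z forward; pixel columns grow to the right and rows downward; lengths in m; the calibration is good to about 2 mm. A picture is of the moment at which its call begins. There is no depth.
- ticket.job_done(): hands the job in; it is judged then, once.
Trained networks look in a picture, given as the dict that the camera call returned (one of the last four; its "shot" number tells which), for a name from the list of things; names that differ only in an ending like _2 or _b are one class to them, and where a whole thing is asked for, a point or a joint stands for the part that bears it (a point fixed in the world has none). Each returns a list of dicts, best first, with "conf" (0 to 1); they miss things now and then, are a little off and sometimes report something else, mostly with a low value. They report only what shows in the picture. A call takes as long as a camera call.
- spotter.outline_of(picture, target): "region" (400x640 bool, what is visible of it) and "extent" ([left, top, right, bottom] in pixels, round what is visible of it).
The state is a dict: "time": time; "joint_pos": joint angles; "joint_vel": joint speeds; "joint_efforts": joint torques, N m; "tool_pos": TCP position; "tool_rot": TCP orientation; "contact_force": force on the tool from outside, world axes, zero at the start; "ft_torque": the same for the moment, N m; "gripper_width": opening from 0.0 (shut) to 1.0 (fully open); "grasp_force": force on a finger pad.
Only numpy, scipy, OpenCV 4.12 (cv2) and the standard library are available. Lean on these libraries where they do the work, as an engineer would, in place of code of your own. Each camera call takes 0.05 s, during which the arm holds its last target. There are 200 camera calls.

## Task

Slide the blue eyedrop tray's cover fully shut, then swing the steel hasp over and press it down until its hook has snapped under the spring catch and stays there. Reach in at a slant beneath the wire shelf without banging it, leave the cup, thermometer case and mirror where they are, and let go at the end.

Things in the scene. Friction and masses are not known exactly. Their poses are not given: they have to be found in the camera images.
- caddy: Fixed blue plastic eyedrop tray, 120 (x) by 200 (y) mm, rim 56 mm above the cart, on a steel base plate 6 mm thick (x -88 to 112, y -140 to 140 mm). Origin: on the cart top under the tray's centre. x points from the hasp's hinge side (the robot's right) to the shelf's posts (the robot's left), y towards the robot along the cover's travel, z up: yaw is 1.27 to 1.87 rad.
- shelf: Fixed wire shelf over the tray; origin and axes of caddy. Wires 26 mm apart over x -60 to 100, y -135 to 135 mm, underside 310 mm up; two posts at x 100, y +-135; other sides open. It covers the tab and the closed hasp, so a vertical gripper does not fit: tilt the tool 35 to 45 degrees, fingers down and towards caddy +x, gripper body leaning to -x (the robot's right).
- cover (a joint): Blue sliding cover, 124 x 200 x 6 mm, top 62 mm above the cart. In m: 0 = fully shut on its stop, grows as it slides out to caddy +y (starts 0.04 to 0.09). 3 N of friction, stays where left. A ridge along y at caddy x 15 mm, top 80 mm above the cart, has a 32 mm notch at the cover's middle: the hasp's hook (24 mm wide) passes only there, with the cover shut to about 4 mm.
- cover_tab (a point): Middle of the outer (caddy +y) face of the cover's upright pull tab, 77 mm above the cart; moves with the cover. The tab is 90 mm along caddy x, 8 mm thick, from 62 to 92 mm above the cart. Push this face to caddy -y to shut the cover; shut, it lies at caddy (-12, 98, 77) mm. The cover's edge stands 2 mm outside it; beyond is free space above the base plate.
- hasp (a joint): Steel hasp, an arm 88 mm long and 24 wide, hinged at the tray's -x side. In rad: 0 = fully down (arm level, pointing to caddy +x), grows as it swings up and over to caddy -x (starts 1.7 to 2.2: up, leaning to -x). Stiff hinge: stays where left, about 2 N moves it. Its hook meets the catch at about 0.17 rad; pressing the handle on from there takes some 6 to 18 N, then it snaps to below 0.02.
- hasp_hinge (a point): Middle of the hasp's hinge axis (the axis runs along caddy y), at caddy (-75, 0, 85) mm. Fixed.
- hasp_grip (a point): Centre of the hasp's T-handle, a steel cylinder 16 mm thick, 44 mm long along caddy y, on a stalk. At hasp angle q it lies from the hinge at caddy x = 72 cos q - 28 sin q, z = 72 sin q + 28 cos q mm (shut: caddy (-3, 0, 113)). Held across its flat ends (fingers closing along y) it turns stiffly between the pads; it can also be pushed. Over 30 mm is free beyond each end.
- catch (a point): Centre of the spring catch's round nose (14 mm diameter, along y) on the cover; with the cover shut at caddy (24, 0, 77) mm. Its steel housing behind it reaches 92 mm above the cart.
- pawl (a joint): Spring catch nose sliding in the cover: 0 m = sprung fully out to caddy -x, grows (to 0.010) as the hook pushes it back; it springs back to 0 when the hook has passed beneath it. Stiff spring (1500 N/m, 3.8 N preload).
- cup: White enamel cup with lid and side handle, 86 mm wide, 112 mm tall, loose bystander. Origin: centre of its underside.
- case: Steel thermometer case lying flat, 145 x 30 x 20 mm, long along its x, loose bystander. Origin: centre of its underside.
- mirror: Round mirror, 170 mm disc, on a white ceramic foot (110 mm wide), 222 mm tall, loose bystander at the far left. Origin: centre of the foot's underside.

How it is judged:
On the way, in this order (a step that is already met when the one before it is completed fails the run):
1. the cover is slid fully shut (within 4 mm), the hasp still up (value of joint cover below 0.004 m and value of joint hasp above 0.5 rad), for 0.2 s.
2. the hasp is down and the catch has sprung back over its hook (value of joint hasp below 0.05 rad and value of joint pawl below 0.002 m and value of joint cover below 0.004 m), for 0.2 s.
At the end, for the whole second after the job is handed in: The cover is shut to within 4 mm, the hasp is down to within 0.05 rad with the catch sprung back over its hook (within 2 mm), and the cup, case and mirror are at rest within 30 mm of where they stood, the cup and mirror upright to 0.2 rad (all of step 2 and linear speed of each of mirror, cup, case below 0.02 m/s); the robot touches nothing.
It fails at once if a bystander is pushed more than 30 mm from its place (distance of any of cup, case, mirror from where it was at the start of the episode above 0.03 m).
It fails at once if the cup or the mirror is tipped by more than 0.2 rad (angle between any of cup, mirror's own z axis and vertical above 0.2 rad).
It fails at once if the wire shelf is hit with more than 20 N (contact force between shelf and the arm above 20 N or contact force between shelf and the fingers above 20 N).
It also fails if it takes over 51 s, if anything falls off the work surface, if the arm or the gripper's body presses on something with over 40 N, if the wrist force passes 120 N, or if a joint passes its speed limit or range.

## Working session

There is one attempt and no reset: what is moved stays moved. The work goes in short steps, Python scripts to look and compute and a tool call to move; the robot and the scene stay as the last step left them, time stands still between calls to the robot, and variables do not carry over. Pictures are saved under pics/ and viewed, at most 10 in all, crops included, and the job is handed in when it is done.

Besides the shell and the picture viewer there is one more tool, called after "Call:" by a JSON object that holds its "method" and its "body". apply_moves: Moves the arm, as the interface text tells. Its arguments: {"type":"object","properties":{"series":{"type":"array","items":{"type":"object","properties":{"jaw":{"type":"number"},"dx":{"type":"number"},"dy":{"type":"number"},"dz":{"type":"number"},"turn":{"type":"number"}}}}},"required":["series"]}

```bash
mkdir -p pics; ls
cat > h.py <<'E'
import numpy as np, cv2
from plant import state, grab_frame, ticket, spotter
def P(f): return f["mtx"]@f["camera_from_world"][:3]
def proj(f,X):
    X=np.atleast_2d(X); p=np.c_[X,np.ones(len(X))]@P(f).T; return p[:,:2]/p[:,2:]
E
python3 - <<'E'
from h import *
s=state(); print({k:np.round(v,3).tolist() for k,v in s.items()})
for n in("side","top"):
    f=grab_frame(n); cv2.imwrite(f"pics/{n}0.png",f["pixels"][...,::-1]); np.savez(f"{n}0.npz",**{k:f[k] for k in("pixels","mtx","camera_from_world")})
    C=np.linalg.inv(f["camera_from_world"]); print(n,C[:3,3].round(3),C[:3,2].round(3),f["mtx"][0,0])
    for t in("caddy","cover_tab","hasp","hasp_grip","catch","cup","case","mirror","shelf"):
        for d in spotter.outline_of(f,t)[:2]:
            r=d["region"]; print(n,t,round(d["conf"],2),d["extent"],np.argwhere(r).mean(0)[::-1].round(1),r.sum())
E
```

```text
pics
{'time': 0.0, 'joint_pos': [1.043, 0.053, 1.614, 0.0, 1.476, -0.119], 'joint_vel': [-0.0, -0.0, 0.0, -0.002, -0.001, 0.001], 'joint_efforts': [-0.0, -39.368, -37.018, -0.0, 0.007, 0.0], 'tool_pos': [0.248, 0.573, 0.225], 'tool_rot': [-0.0, 0.203, 0.979, -0.001], 'contact_force': [0.194, 0.325, -0.031], 'ft_torque': [0.031, 0.05, -0.003], 'grasp_force': 0.0, 'gripper_width': 1.0}
side [ 0.364 -0.359  0.745] [ 0.251  0.616 -0.747] 374.7594098287065
side caddy 0.61 [294.8, 103.0, 485.7, 321.5] [375.6 222.5] 14160
side cover_tab 0.71 [306.1, 218.7, 413.4, 300.3] [357.4 257. ] 4643
side hasp 0.7 [399.8, 239.4, 437.8, 276.5] [422.5 259.8] 488
side hasp_grip 0.79 [402.0, 244.6, 438.1, 272.2] [422.2 259.8] 423
side catch 0.69 [307.5, 220.5, 410.8, 298.7] [357.6 257. ] 4721
side cup 0.7 [251.8, 193.9, 291.2, 243.2] [274. 217.] 1472
side case 0.66 [321.7, 183.2, 362.8, 215.7] [339.3 200.9] 461
side mirror 0.69 [244.2, 111.6, 294.8, 196.1] [272.  155.6] 3390
side shelf 0.58 [295.3, 103.9, 483.8, 252.6] [380.6 161.5] 4600
top [0.53  0.152 0.897] [ 0.087 -0.005 -0.996] 391.314495455201
top caddy 0.64 [315.7, 40.1, 460.1, 235.7] [376.5 152.6] 15161
top caddy 0.27 [414.1, 129.7, 453.6, 157.5] [432.3 144.7] 411
top cover_tab 0.96 [346.1, 135.1, 420.5, 237.8] [380.9 182.7] 4177
top hasp 0.65 [413.2, 128.7, 454.3, 154.9] [432.7 144.5] 391
top hasp_grip 0.97 [415.4, 132.4, 452.9, 159.1] [431.9 144.6] 344
top hasp_grip 0.64 [318.7, 40.8, 460.8, 235.3] [376.6 151.6] 15363
top catch 0.88 [345.0, 135.1, 417.0, 234.4] [380.8 182.5] 4088
top cup 0.79 [275.9, 228.4, 321.7, 273.2] [301.  251.2] 1406
top case 0.64 [272.9, 136.4, 307.7, 199.4] [291.6 166.7] 862
top mirror 0.59 [191.3, 191.6, 265.1, 271.0] [229.5 228.6] 3577
top shelf 0.7 [318.2, 36.3, 463.8, 235.5] [384.8 131.4] 7209
```

Run:
```python
import cv2
for n,(a,b,c,d) in {"side":(230,90,500,330),"top":(180,20,480,290)}.items():
    i=cv2.imread(f"pics/{n}0.png")[b:d,a:c]; cv2.imwrite(f"pics/{n}0c.png",cv2.resize(i,None,fx=2.2,fy=2.2,interpolation=cv2.INTER_CUBIC))
```

```text
(no output)
```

View pics/side0c.png

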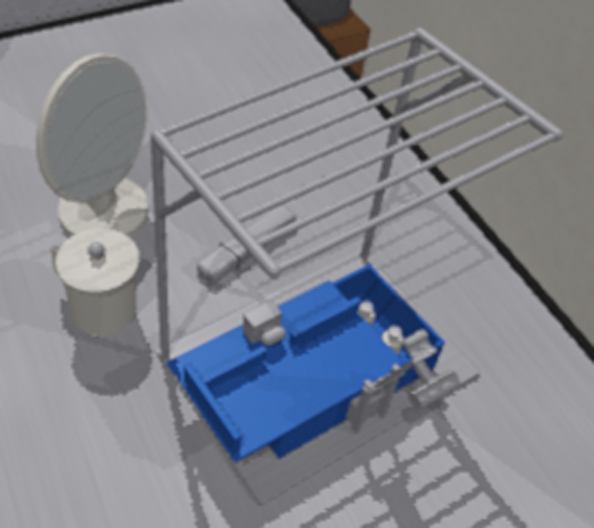

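View pics/top0c.png

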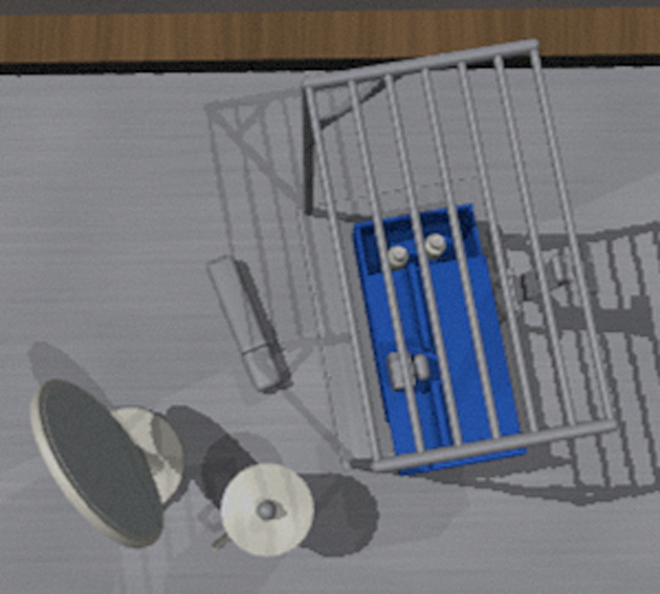

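The side view shows the tray with its tab towards the robot (crop about 210,410), the catch at (268,328) and the hasp up and leaning right at (435,390). The shelf corners are clear in both views, so I'll fit the caddy pose from those together with the catch, tab and handle.

```bash
cat >> h.py <<'E'
def R(y): c,s=np.cos(y),np.sin(y); return np.array([[c,-s,0],[s,c,0],[0,0,1.]])
def tri(fs,ps):
    A=np.vstack([np.array(p)[:,None]*P(f)[2]-P(f)[:2] for f,p in zip(fs,ps)]); v=np.linalg.svd(A)[2][-1]; return v[:3]/v[3]
E
python3 - <<'E'
from h import *
from scipy.optimize import least_squares
S=np.load("side0.npz");T=np.load("top0.npz")
c=lambda u,o:np.array(u)/2.2+o
so,to=np.array([230,90]),np.array([180,20])
K=np.array([[100,135,314],[-60,135,314],[-60,-135,314],[100,-135,314]])/1e3
sp=c([(158,137),(275,268),(555,132),(418,35)],so); tp=c([(375,465),(612,427),(537,47),(307,85)],to)
for k in range(4): print("tri shelf",tri([S,T],[sp[k],tp[k]]).round(3))
def res(p):
    X=K@R(p[2]).T+[p[0],p[1],0]; return np.r_[(proj(S,X)-sp).ravel(),(proj(T,X)-tp).ravel()]
r=least_squares(res,[.7,.05,1.5]); print("caddy",r.x.round(4)); print(r.fun.reshape(-1,2).round(1).tolist())
np.save("cad.npy",r.x)
toC=lambda X:(R(r.x[2]).T@(X-[r.x[0],r.x[1],0])*1e3).round(1)
g=tri([S,T],[(422.2,259.8),(432,144.6)]); print("grip",g.round(3),toC(g))
n=tri([S,T],[c((274,333),so),c((422,368),to)]); print("nose",n.round(3),toC(n))
q=np.linspace(1.5,2.4,10)
v=toC(g); print("q",np.arctan2(v[2]-85,v[0]+75)-np.arctan2(28,72), np.hypot(v[2]-85,v[0]+75))
# overlay
off=toC(n)[1]/1e3; print('cover',off)
def cw(L): return np.array(L)/1e3@R(r.x[2]).T+[r.x[0],r.x[1],0]
o=off*1e3
box=lambda x0,x1,y0,y1,z:[[x0,y0,z],[x1,y0,z],[x1,y1,z],[x0,y1,z]]
for n,f,oo,(a,b,cc,d) in(("side",S,so,(230,90,500,330)),("top",T,to,(180,20,480,290))):
    i=cv2.resize(np.ascontiguousarray(f["pixels"][b:d,a:cc,::-1]),None,fx=2.2,fy=2.2,interpolation=cv2.INTER_CUBIC)
    for L,col in((box(-60,60,-100,100,56),(0,255,0)),(box(-62,62,-100+o,100+o,62),(0,255,255)),(box(-57,33,90+o,98+o,92),(0,0,255)),(box(-88,112,-140,140,6),(255,0,255)),([[-75,-12,85],[-75,12,85]],(0,255,0))):
        cv2.polylines(i,[((proj(f,cw(L))-oo)*2.2).round().astype(int)],True,col,1)
    cv2.imwrite(f"pics/{n}1.png",i)
a,b=[cv2.imread(f"pics/{n}1.png")[100:560,140:] for n in("side","top")]
h=min(a.shape[0],b.shape[0]); m=np.hstack([a[:h],b[:h]]); print(m.shape); cv2.imwrite("pics/ov.png",cv2.resize(m,(800,int(800*h/m.shape[1]))))
E
```

```text
tri shelf [0.525 0.106 0.31 ]
tri shelf [ 0.549 -0.054  0.317]
tri shelf [ 0.813 -0.013  0.319]
tri shelf [0.792 0.148 0.31 ]
caddy [0.673  0.0267 1.726 ]
[[-0.4, -1.2], [-0.8, 0.9], [0.4, 1.1], [0.8, -1.2], [1.4, 0.5], [-0.8, -0.8], [-1.8, 0.2], [1.0, -0.1]]
grip [ 0.695 -0.076  0.13 ] [-104.4   -5.9  129.8]
nose [0.615 0.041 0.08 ] [23.1 55.4 79.7]
q 1.7806613915499045 53.585445785213
cover 0.0554
(428, 974, 3)
```

View pics/ov.png

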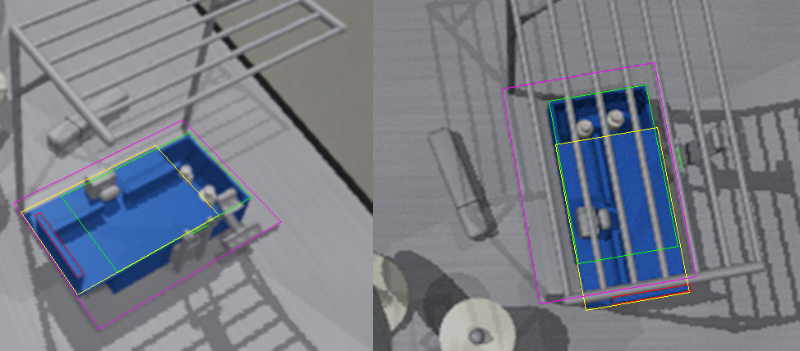

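Run:
```python
from h import *
S=np.load("side0.npz");T=np.load("top0.npz");r=np.load("cad.npy")
def cw(L): return np.array(L)/1e3@R(r[2]).T+[r[0],r[1],0]
ims=[cv2.resize(np.ascontiguousarray(f["pixels"][b:b+80,a:a+80,::-1]),None,fx=5,fy=5,interpolation=cv2.INTER_CUBIC) for f,a,b in((S,380,215),(T,395,105))]
for q,col in((1.7,(0,0,255)),(1.95,(0,255,0)),(2.2,(255,0,0))):
    x=-75+72*np.cos(q)-28*np.sin(q); z=85+72*np.sin(q)+28*np.cos(q)
    ex,ez=-75+88*np.cos(q),85+88*np.sin(q)
    for i,f,o in((ims[0],S,(380,215)),(ims[1],T,(395,105))):
        for L in([[x,-22,z],[x,22,z]],[[-75,0,85],[ex,0,ez]]):
            cv2.polylines(i,[((proj(f,cw(L))-o)*5).round().astype(int)],False,col,1)
    print(q,x.round(),z.round())
cv2.imwrite("pics/hasp.png",np.hstack(ims))
```

```text
1.7 -112.0 153.0
1.95 -128.0 142.0
2.2 -140.0 127.0
```

View pics/hasp.png

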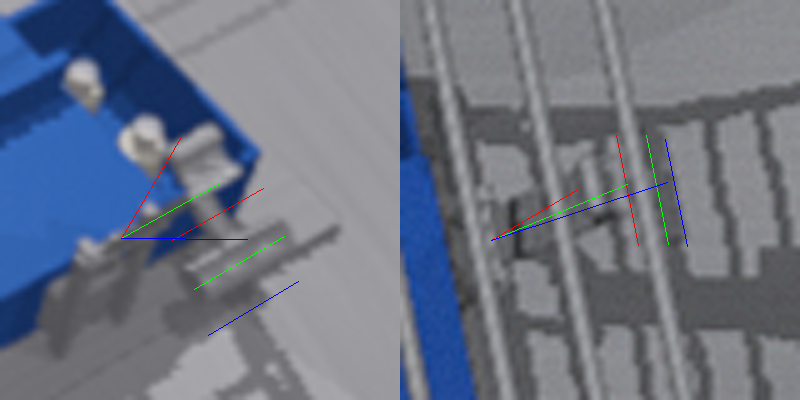

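The pose, hinge and tray outlines match the pictures. The hasp handle sits at about q=1.9. The moves offer only shifts and a turn about the tool's z, and the tool now points straight down, so before moving I'll check what the interface documents about tilting.

Call:
{"method": "apply_moves", "body": {"series": [{"dx":0,"dy":0,"dz":-20,"turn":0,"jaw":1}]}}

```text
time: 1.08
tool_pos: [0.2473, 0.5714, 0.2418]
tool_rot: [-0.001, 0.203, 0.979, -0.004]
contact_force: [-0.3, -0.1, -0.7]
gripper_width: 0.879
grasp_force: 0.0
```

Call:
{"method": "apply_moves", "body": {"series": [{"dx":195,"dy":59,"dz":-44,"turn":0.6,"jaw":1},{"dx":195,"dy":59,"dz":-44,"turn":0.6,"jaw":1},{"dx":195,"dy":59,"dz":-44,"turn":0.6,"jaw":1},{"dx":195,"dy":59,"dz":-44,"turn":0.6,"jaw":1},{"dx":195,"dy":59,"dz":-44,"turn":0.6,"jaw":1}]}}

```text
time: 1.5
tool_pos: [0.093, 0.7048, 0.2908]
tool_rot: [-0.0, 0.486, 0.874, 0.0]
contact_force: [-0.0, 1.1, -0.1]
gripper_width: 0.145
grasp_force: 0.0
```

Call:
{"method": "apply_moves", "body": {"series": [{"dx":195,"dy":-56,"dz":0,"turn":0.4,"jaw":1},{"dx":195,"dy":-56,"dz":0,"turn":0.4,"jaw":1},{"dx":195,"dy":-56,"dz":0,"turn":0.4,"jaw":1},{"dx":195,"dy":-56,"dz":0,"turn":0.4,"jaw":1},{"dx":195,"dy":-56,"dz":0,"turn":0.4,"jaw":1}]}}

```text
time: 1.92
tool_pos: [-0.0593, 0.8402, 0.2898]
tool_rot: [-0.0, 0.648, 0.762, -0.0]
contact_force: [0.4, 1.5, 0.8]
gripper_width: 0.002
grasp_force: 0.0
```

Run:
```python
from h import *
s=state(); print({k:np.round(v,4).tolist() for k,v in s.items() if k in('joint_pos','tool_pos','tool_rot','time')})
```

```text
{'time': 1.9167, 'joint_pos': [1.5529, 0.5484, 0.9121, 0.0003, 1.6812, 1.391], 'tool_pos': [-0.0593, 0.8402, 0.2898], 'tool_rot': [-0.0001, 0.6476, 0.762, -0.0002]}
```

Call:
{"method": "apply_moves", "body": {"series": [{"dx":90,"dy":-145},{"dx":90,"dy":-145},{"dx":90,"dy":-145},{"dx":90,"dy":-145},{"dx":90,"dy":-145}]}}

```text
invalid input at $.series[0]: expected keys jaw, dx, dy, dz, turn
```

Call:
{"method": "apply_moves", "body": {"series": [{"dx":200,"dy":0},{"dx":200,"dy":0},{"dx":200,"dy":0},{"dx":200,"dy":0},{"dx":200,"dy":0}]}}

```text
invalid input at $.series[0]: expected keys jaw, dx, dy, dz, turn
```

Run:
```python
from h import *
s=state(); print({k:np.round(v,4).tolist() for k,v in s.items() if k in('joint_pos','tool_pos','tool_rot','time')})
```

```text
{'time': 1.9167, 'joint_pos': [1.5529, 0.5484, 0.9121, 0.0003, 1.6812, 1.391], 'tool_pos': [-0.0593, 0.8402, 0.2898], 'tool_rot': [-0.0001, 0.6476, 0.762, -0.0002]}
```

Call:
{"method": "apply_moves", "body": {"series": [{"dx":90,"dy":-145,"dz":0,"turn":0,"jaw":1},{"dx":90,"dy":-145,"dz":0,"turn":0,"jaw":1},{"dx":90,"dy":-145,"dz":0,"turn":0,"jaw":1},{"dx":90,"dy":-145,"dz":0,"turn":0,"jaw":1},{"dx":90,"dy":-145,"dz":0,"turn":0,"jaw":1}]}}

```text
time: 2.33
tool_pos: [-0.2231, 0.9046, 0.2847]
tool_rot: [0.001, 0.645, 0.764, -0.002]
contact_force: [0.1, -0.9, -2.3]
gripper_width: -0.004
grasp_force: 0.0
```

Call:
{"method": "apply_moves", "body": {"series": [{"dx":200,"dy":0,"dz":0,"turn":0,"jaw":1},{"dx":200,"dy":0,"dz":0,"turn":0,"jaw":1},{"dx":200,"dy":0,"dz":0,"turn":0,"jaw":1},{"dx":200,"dy":0,"dz":0,"turn":0,"jaw":1},{"dx":200,"dy":0,"dz":0,"turn":0,"jaw":1}]}}

```text
time: 2.75
tool_pos: [-0.2209, 0.9764, 0.2565]
tool_rot: [-0.008, 0.648, 0.762, 0.006]
contact_force: [0.5, -0.5, -1.2]
gripper_width: -0.002
grasp_force: 0.0
```

```bash
cat >> h.py <<'E'
def js():
    s=state(); print({k:np.round(v,4).tolist() for k,v in s.items() if k in('joint_pos','tool_pos','tool_rot','time')})
E
python3 -c "
from h import *
js()"
```

```text
{'time': 2.75, 'joint_pos': [1.7185, 1.1468, 0.0609, 0.0022, 1.9145, 1.5575], 'tool_pos': [-0.2209, 0.9764, 0.2565], 'tool_rot': [-0.008, 0.6476, 0.7619, 0.0056]}
```

Call:
{"method": "apply_moves", "body": {"series": [{"dx":200,"dy":0,"dz":-100,"turn":0,"jaw":1},{"dx":200,"dy":0,"dz":-100,"turn":0,"jaw":1},{"dx":200,"dy":0,"dz":-100,"turn":0,"jaw":1},{"dx":200,"dy":0,"dz":-100,"turn":0,"jaw":1},{"dx":200,"dy":0,"dz":-100,"turn":0,"jaw":1}]}}

```text
time: 3.17
tool_pos: [-0.2139, 0.9781, 0.2958]
tool_rot: [-0.025, 0.647, 0.762, 0.019]
contact_force: [0.1, 0.2, -0.1]
gripper_width: 0.001
grasp_force: 0.0
```

```bash
python3 -c "
from h import *
js()"
```

```text
{'time': 3.1667, 'joint_pos': [1.7106, 1.1111, 0.055, 0.0049, 1.9125, 1.5506], 'tool_pos': [-0.2139, 0.9781, 0.2958], 'tool_rot': [-0.0251, 0.6473, 0.7616, 0.0192]}
```

Call:
{"method": "apply_moves", "body": {"series": [{"dx":-40,"dy":0,"dz":0,"turn":0,"jaw":1},{"dx":-40,"dy":0,"dz":0,"turn":0,"jaw":1}]}}

```text
time: 3.33
tool_pos: [-0.2078, 0.9429, 0.2868]
tool_rot: [-0.024, 0.647, 0.762, 0.018]
contact_force: [-0.4, 1.1, 0.7]
gripper_width: 0.001
grasp_force: 0.0
```

```bash
python3 -c "
from h import *
js()"
```

```text
{'time': 3.3333, 'joint_pos': [1.7094, 0.8903, 0.4208, 0.0048, 1.7701, 1.549], 'tool_pos': [-0.2078, 0.9429, 0.2868], 'tool_rot': [-0.0241, 0.6475, 0.7615, 0.0183]}
```

Call:
{"method": "apply_moves", "body": {"series": [{"dx":250,"dy":0,"dz":-100,"turn":0,"jaw":1},{"dx":250,"dy":0,"dz":-100,"turn":0,"jaw":1},{"dx":250,"dy":0,"dz":-100,"turn":0,"jaw":1},{"dx":250,"dy":0,"dz":-100,"turn":0,"jaw":1},{"dx":250,"dy":0,"dz":-100,"turn":0,"jaw":1}]}}

```text
time: 3.75
tool_pos: [-0.2085, 0.9788, 0.3211]
tool_rot: [-0.037, 0.647, 0.761, 0.028]
contact_force: [0.2, 0.3, 1.0]
gripper_width: -0.001
grasp_force: 0.0
```

Call:
{"method": "apply_moves", "body": {"series": [{"dx":250,"dy":0,"dz":-100,"turn":0,"jaw":1},{"dx":250,"dy":0,"dz":-100,"turn":0,"jaw":1},{"dx":250,"dy":0,"dz":-100,"turn":0,"jaw":1},{"dx":250,"dy":0,"dz":-100,"turn":0,"jaw":1},{"dx":250,"dy":0,"dz":-100,"turn":0,"jaw":1}]}}

```text
time: 4.17
tool_pos: [-0.2028, 0.9823, 0.3356]
tool_rot: [-0.047, 0.646, 0.761, 0.036]
contact_force: [0.6, -0.3, 0.2]
gripper_width: -0.002
grasp_force: 0.0
```

Call:
{"method": "apply_moves", "body": {"series": [{"dx":250,"dy":0,"dz":0,"turn":0,"jaw":1},{"dx":250,"dy":0,"dz":0,"turn":0,"jaw":1},{"dx":250,"dy":0,"dz":0,"turn":0,"jaw":1},{"dx":250,"dy":0,"dz":0,"turn":0,"jaw":1},{"dx":250,"dy":0,"dz":0,"turn":0,"jaw":1}]}}

```text
time: 4.58
tool_pos: [-0.2013, 1.0035, 0.3021]
tool_rot: [-0.058, 0.646, 0.76, 0.045]
contact_force: [0.2, -0.0, -0.3]
gripper_width: -0.001
grasp_force: 0.0
```

```bash
python3 -c "
from h import *
js()"
```

```text
{'time': 4.5833, 'joint_pos': [1.6926, 1.1072, 0.055, 0.0133, 1.8332, 1.5351], 'tool_pos': [-0.2013, 1.0035, 0.3021], 'tool_rot': [-0.0581, 0.6459, 0.7599, 0.0447]}
```

Call:
{"method": "apply_moves", "body": {"series": [{"dx":250,"dy":-20,"dz":-40,"turn":0,"jaw":1},{"dx":250,"dy":-20,"dz":-40,"turn":0,"jaw":1},{"dx":250,"dy":-20,"dz":-40,"turn":0,"jaw":1},{"dx":250,"dy":-20,"dz":-40,"turn":0,"jaw":1},{"dx":250,"dy":-20,"dz":-40,"turn":0,"jaw":1}]}}

```text
time: 5.0
tool_pos: [-0.2094, 1.0115, 0.3017]
tool_rot: [-0.07, 0.645, 0.759, 0.054]
contact_force: [-0.3, -0.3, 1.8]
gripper_width: 0.0
grasp_force: 0.0
```

Call:
{"method": "apply_moves", "body": {"series": [{"dx":250,"dy":-20,"dz":-30,"turn":0,"jaw":1},{"dx":250,"dy":-20,"dz":-30,"turn":0,"jaw":1},{"dx":250,"dy":-20,"dz":-30,"turn":0,"jaw":1},{"dx":250,"dy":-20,"dz":-30,"turn":0,"jaw":1},{"dx":250,"dy":-20,"dz":-30,"turn":0,"jaw":1}]}}

```text
time: 5.42
tool_pos: [-0.2164, 1.0202, 0.2989]
tool_rot: [-0.082, 0.644, 0.758, 0.064]
contact_force: [-1.1, -0.1, 0.1]
gripper_width: -0.004
grasp_force: 0.0
```

Call:
{"method": "apply_moves", "body": {"series": [{"dx":2500,"dy":-200,"dz":-300,"turn":0,"jaw":1},{"dx":2500,"dy":-200,"dz":-300,"turn":0,"jaw":1},{"dx":2500,"dy":-200,"dz":-300,"turn":0,"jaw":1},{"dx":2500,"dy":-200,"dz":-300,"turn":0,"jaw":1},{"dx":2500,"dy":-200,"dz":-300,"turn":0,"jaw":1}]}}

```text
time: 5.83
tool_pos: [-0.224, 1.0274, 0.3008]
tool_rot: [-0.095, 0.643, 0.757, 0.073]
contact_force: [-0.3, 0.1, -0.3]
gripper_width: -0.001
grasp_force: 0.0
```

```bash
python3 -c "
from h import *
js()"
```

```text
{'time': 5.8333, 'joint_pos': [1.7103, 1.1138, 0.055, 0.0168, 1.7338, 1.553], 'tool_pos': [-0.224, 1.0274, 0.3008], 'tool_rot': [-0.0946, 0.6429, 0.7565, 0.073]}
```

Call:
{"method": "apply_moves", "body": {"series": [{"dx":250,"dy":-15,"dz":-20,"turn":0,"jaw":1},{"dx":250,"dy":-15,"dz":-20,"turn":0,"jaw":1},{"dx":250,"dy":-15,"dz":-20,"turn":0,"jaw":1},{"dx":250,"dy":-15,"dz":-20,"turn":0,"jaw":1},{"dx":250,"dy":-15,"dz":-20,"turn":0,"jaw":1}]}}

```text
time: 6.25
tool_pos: [-0.2266, 1.0358, 0.3016]
tool_rot: [-0.107, 0.642, 0.755, 0.082]
contact_force: [0.2, -0.4, -0.1]
gripper_width: -0.001
grasp_force: 0.0
```

Call:
{"method": "apply_moves", "body": {"series": [{"dx":250,"dy":-15,"dz":-10,"turn":0,"jaw":1},{"dx":250,"dy":-15,"dz":-10,"turn":0,"jaw":1},{"dx":250,"dy":-15,"dz":-10,"turn":0,"jaw":1},{"dx":250,"dy":-15,"dz":-10,"turn":0,"jaw":1},{"dx":250,"dy":-15,"dz":-10,"turn":0,"jaw":1}]}}

```text
time: 6.67
tool_pos: [-0.2295, 1.0446, 0.3015]
tool_rot: [-0.119, 0.64, 0.753, 0.091]
contact_force: [0.5, 0.5, 0.5]
gripper_width: 0.0
grasp_force: 0.0
```

Call:
{"method": "apply_moves", "body": {"series": [{"dx":250,"dy":-15,"dz":0,"turn":0,"jaw":1},{"dx":250,"dy":-15,"dz":0,"turn":0,"jaw":1},{"dx":250,"dy":-15,"dz":0,"turn":0,"jaw":1},{"dx":250,"dy":-15,"dz":0,"turn":0,"jaw":1},{"dx":250,"dy":-15,"dz":0,"turn":0,"jaw":1}]}}

```text
time: 7.08
tool_pos: [-0.2323, 1.0536, 0.3001]
tool_rot: [-0.13, 0.639, 0.752, 0.1]
contact_force: [-0.1, -0.4, -0.1]
gripper_width: 0.005
grasp_force: 0.0
```

Call:
{"method": "apply_moves", "body": {"series": [{"dx":250,"dy":-15,"dz":10,"turn":0,"jaw":1},{"dx":250,"dy":-15,"dz":10,"turn":0,"jaw":1},{"dx":250,"dy":-15,"dz":10,"turn":0,"jaw":1},{"dx":250,"dy":-15,"dz":10,"turn":0,"jaw":1},{"dx":250,"dy":-15,"dz":10,"turn":0,"jaw":1}]}}

```text
time: 7.5
tool_pos: [-0.235, 1.0629, 0.2984]
tool_rot: [-0.142, 0.637, 0.75, 0.109]
contact_force: [0.9, 0.8, 0.2]
gripper_width: 0.001
grasp_force: 0.0
```

Call:
{"method": "apply_moves", "body": {"series": [{"dx":250,"dy":-15,"dz":10,"turn":0,"jaw":1},{"dx":250,"dy":-15,"dz":10,"turn":0,"jaw":1},{"dx":250,"dy":-15,"dz":10,"turn":0,"jaw":1},{"dx":250,"dy":-15,"dz":10,"turn":0,"jaw":1},{"dx":250,"dy":-15,"dz":10,"turn":0,"jaw":1}]}}

```text
time: 7.92
tool_pos: [-0.2372, 1.0706, 0.3019]
tool_rot: [-0.154, 0.635, 0.747, 0.118]
contact_force: [-0.5, -0.0, -0.6]
gripper_width: 0.001
grasp_force: 0.0
```

Call:
{"method": "apply_moves", "body": {"series": [{"dx":250,"dy":-15,"dz":20,"turn":0,"jaw":1},{"dx":250,"dy":-15,"dz":20,"turn":0,"jaw":1},{"dx":250,"dy":-15,"dz":20,"turn":0,"jaw":1},{"dx":250,"dy":-15,"dz":20,"turn":0,"jaw":1},{"dx":250,"dy":-15,"dz":20,"turn":0,"jaw":1}]}}

```text
time: 8.33
tool_pos: [-0.2396, 1.0787, 0.3039]
tool_rot: [-0.166, 0.633, 0.745, 0.127]
contact_force: [-0.0, -0.9, -0.3]
gripper_width: 0.001
grasp_force: 0.0
```

```bash
cat >> h.py <<'E'
from scipy.spatial.transform import Rotation as Ro
def tool():
    s=state(); q=s["tool_rot"]; return np.array(s["tool_pos"]),Ro.from_quat([q[1],q[2],q[3],q[0]]).as_matrix()
def inC():
    r=np.load("cad.npy"); p,M=tool(); C=R(r[2]); return C.T@(p-[r[0],r[1],0])*1e3, C.T@M
E
python3 -c "
from h import *
js(); p,M=inC(); print(p.round(1)); print(M.round(3), np.degrees(np.arccos(-M[2,2])))"
```

```text
{'time': 8.3333, 'joint_pos': [1.7149, 1.127, 0.056, 0.0283, 1.5376, 1.5578], 'tool_pos': [-0.2396, 1.0787, 0.3039], 'tool_rot': [-0.1662, 0.6332, 0.7452, 0.1273]}
[1180.4  739.   303.9]
[[ 0.913  0.011  0.409]
 [ 0.002 -1.     0.024]
 [ 0.409 -0.021 -0.912]] 24.169819534109365
```

Call:
{"method": "apply_moves", "body": {"series": [{"dx":250,"dy":-15,"dz":20,"turn":0,"jaw":1},{"dx":250,"dy":-15,"dz":20,"turn":0,"jaw":1},{"dx":250,"dy":-15,"dz":20,"turn":0,"jaw":1},{"dx":250,"dy":-15,"dz":20,"turn":0,"jaw":1},{"dx":250,"dy":-15,"dz":20,"turn":0,"jaw":1}]}}

```text
time: 8.75
tool_pos: [-0.2415, 1.0855, 0.3106]
tool_rot: [-0.178, 0.631, 0.743, 0.136]
contact_force: [0.4, 0.2, -1.0]
gripper_width: 0.003
grasp_force: 0.0
```

Call:
{"method": "apply_moves", "body": {"series": [{"dx":250,"dy":-15,"dz":30,"turn":0,"jaw":1},{"dx":250,"dy":-15,"dz":30,"turn":0,"jaw":1},{"dx":250,"dy":-15,"dz":30,"turn":0,"jaw":1},{"dx":250,"dy":-15,"dz":30,"turn":0,"jaw":1},{"dx":250,"dy":-15,"dz":30,"turn":0,"jaw":1}]}}

```text
time: 9.17
tool_pos: [-0.2435, 1.0925, 0.3152]
tool_rot: [-0.19, 0.629, 0.74, 0.145]
contact_force: [-0.5, 0.3, 0.2]
gripper_width: -0.0
grasp_force: 0.0
```

Call:
{"method": "apply_moves", "body": {"series": [{"dx":250,"dy":-15,"dz":30,"turn":0,"jaw":1},{"dx":250,"dy":-15,"dz":30,"turn":0,"jaw":1},{"dx":250,"dy":-15,"dz":30,"turn":0,"jaw":1},{"dx":250,"dy":-15,"dz":30,"turn":0,"jaw":1},{"dx":250,"dy":-15,"dz":30,"turn":0,"jaw":1}]}}

```text
time: 9.58
tool_pos: [-0.2452, 1.0983, 0.3244]
tool_rot: [-0.202, 0.626, 0.737, 0.154]
contact_force: [-0.4, 0.4, 0.3]
gripper_width: 0.003
grasp_force: 0.0
```

Call:
{"method": "apply_moves", "body": {"series": [{"dx":250,"dy":-15,"dz":40,"turn":0,"jaw":1},{"dx":250,"dy":-15,"dz":40,"turn":0,"jaw":1},{"dx":250,"dy":-15,"dz":40,"turn":0,"jaw":1},{"dx":250,"dy":-15,"dz":40,"turn":0,"jaw":1},{"dx":250,"dy":-15,"dz":40,"turn":0,"jaw":1}]}}

```text
time: 10.0
tool_pos: [-0.2468, 1.1044, 0.3311]
tool_rot: [-0.213, 0.624, 0.734, 0.163]
contact_force: [0.2, -0.7, -0.8]
gripper_width: 0.001
grasp_force: 0.0
```

Call:
{"method": "apply_moves", "body": {"series": [{"dx":250,"dy":-15,"dz":40,"turn":0,"jaw":1},{"dx":250,"dy":-15,"dz":40,"turn":0,"jaw":1},{"dx":250,"dy":-15,"dz":40,"turn":0,"jaw":1},{"dx":250,"dy":-15,"dz":40,"turn":0,"jaw":1},{"dx":250,"dy":-15,"dz":40,"turn":0,"jaw":1}]}}

```text
time: 10.42
tool_pos: [-0.2482, 1.1094, 0.3421]
tool_rot: [-0.225, 0.621, 0.731, 0.172]
contact_force: [0.1, -0.1, 0.4]
gripper_width: -0.0
grasp_force: 0.0
```

Call:
{"method": "apply_moves", "body": {"series": [{"dx":250,"dy":-15,"dz":50,"turn":0,"jaw":1},{"dx":250,"dy":-15,"dz":50,"turn":0,"jaw":1},{"dx":250,"dy":-15,"dz":50,"turn":0,"jaw":1},{"dx":250,"dy":-15,"dz":50,"turn":0,"jaw":1},{"dx":250,"dy":-15,"dz":50,"turn":0,"jaw":1}]}}

```text
time: 10.83
tool_pos: [-0.2497, 1.1148, 0.3505]
tool_rot: [-0.236, 0.618, 0.728, 0.18]
contact_force: [-0.1, -0.5, 0.8]
gripper_width: 0.001
grasp_force: 0.0
```

Call:
{"method": "apply_moves", "body": {"series": [{"dx":250,"dy":-15,"dz":50,"turn":0,"jaw":1},{"dx":250,"dy":-15,"dz":50,"turn":0,"jaw":1},{"dx":250,"dy":-15,"dz":50,"turn":0,"jaw":1},{"dx":250,"dy":-15,"dz":50,"turn":0,"jaw":1},{"dx":250,"dy":-15,"dz":50,"turn":0,"jaw":1}]}}

```text
time: 11.25
tool_pos: [-0.2508, 1.1188, 0.3631]
tool_rot: [-0.247, 0.615, 0.724, 0.188]
contact_force: [-0.8, -0.4, 1.5]
gripper_width: 0.003
grasp_force: 0.0
```

Call:
{"method": "apply_moves", "body": {"series": [{"dx":250,"dy":-15,"dz":50,"turn":0,"jaw":1},{"dx":250,"dy":-15,"dz":50,"turn":0,"jaw":1},{"dx":250,"dy":-15,"dz":50,"turn":0,"jaw":1},{"dx":250,"dy":-15,"dz":50,"turn":0,"jaw":1},{"dx":250,"dy":-15,"dz":50,"turn":0,"jaw":1}]}}

```text
time: 11.67
tool_pos: [-0.2516, 1.1216, 0.3782]
tool_rot: [-0.258, 0.612, 0.721, 0.197]
contact_force: [-0.9, -0.0, 0.0]
gripper_width: 0.002
grasp_force: 0.0
```

```bash
python3 -c "
from h import *
js(); p,M=inC(); print(p.round(1)); print(M.round(3), np.degrees(np.arccos(-M[2,2])))"
```

```text
{'time': 11.6667, 'joint_pos': [1.7161, 1.0871, 0.0557, 0.0445, 1.3384, 1.5582], 'tool_pos': [-0.2516, 1.1216, 0.3782], 'tool_rot': [-0.2585, 0.6123, 0.7208, 0.1968]}
[1224.7  744.2  378.2]
[[ 0.79   0.019  0.613]
 [-0.005 -0.999  0.037]
 [ 0.614 -0.033 -0.789]] 37.91742318380005
```

```bash
cat >> h.py <<'E'
def plan(*W):
    p,M=inC(); 
    for w in W:
        d=M.T@(np.array(w)-p); print(w,'d',d.round(0),'rows',round(np.linalg.norm(d)/41.7,1)); p=np.array(w)
E
python3 - <<'E'
from h import *
S=np.load("side0.npz");T=np.load("top0.npz");r=np.load("cad.npy")
for n,a,b in(("cup",(274,217),(301,251.2)),("mirror",(272,155.6),(229.5,228.6)),("case",(339.3,200.9),(291.6,166.7))):
    X=tri([S,T],[a,b]); print(n,X.round(3),(R(r[2]).T@(X-[r[0],r[1],0])*1e3).round())
plan((950,560,385),(700,420,385),(400,290,385),(150,260,385),(-20,250,330),(-20,215,88))
E
```

```text
cup [0.481 0.193 0.049] [194. 164.  49.]
mirror [0.529 0.333 0.111] [325.  95. 111.]
case [0.668 0.216 0.004] [188. -24.   4.]
(950, 560, 385) d [-212.  179. -181.] rows 7.9
(700, 420, 385) d [-197.  135. -159.] rows 6.9
(400, 290, 385) d [-236.  124. -189.] rows 7.8
(150, 260, 385) d [-197.   25. -154.] rows 6.0
(-20, 250, 330) d [-168.    9.  -61.] rows 4.3
(-20, 215, 88) d [-148.   43.  190.] rows 5.9
```

Call:
{"method": "apply_moves", "body": {"series": [{"dx":-136,"dy":110,"dz":-113,"turn":0,"jaw":1},{"dx":-136,"dy":110,"dz":-113,"turn":0,"jaw":1},{"dx":-136,"dy":110,"dz":-113,"turn":0,"jaw":1},{"dx":-136,"dy":110,"dz":-113,"turn":0,"jaw":1},{"dx":-136,"dy":110,"dz":-113,"turn":0,"jaw":1}]}}

```text
time: 12.08
tool_pos: [-0.1378, 0.9947, 0.38]
tool_rot: [-0.258, 0.612, 0.721, 0.197]
contact_force: [1.1, 0.1, 0.7]
gripper_width: 0.001
grasp_force: 0.0
```

Call:
{"method": "apply_moves", "body": {"series": [{"dx":-136,"dy":105,"dz":-113,"turn":0,"jaw":1},{"dx":-136,"dy":105,"dz":-113,"turn":0,"jaw":1},{"dx":-136,"dy":105,"dz":-113,"turn":0,"jaw":1},{"dx":-136,"dy":105,"dz":-113,"turn":0,"jaw":1},{"dx":-136,"dy":105,"dz":-113,"turn":0,"jaw":1}]}}

```text
time: 12.5
tool_pos: [-0.0032, 0.8387, 0.3828]
tool_rot: [-0.258, 0.612, 0.721, 0.197]
contact_force: [1.0, 0.2, -0.2]
gripper_width: 0.003
grasp_force: 0.0
```

Call:
{"method": "apply_moves", "body": {"series": [{"dx":-136,"dy":100,"dz":-113,"turn":0,"jaw":1},{"dx":-136,"dy":100,"dz":-113,"turn":0,"jaw":1},{"dx":-136,"dy":100,"dz":-113,"turn":0,"jaw":1},{"dx":-136,"dy":100,"dz":-113,"turn":0,"jaw":1},{"dx":-136,"dy":100,"dz":-113,"turn":0,"jaw":1}]}}

```text
time: 12.92
tool_pos: [0.1259, 0.682, 0.3855]
tool_rot: [-0.258, 0.612, 0.721, 0.197]
contact_force: [0.9, 0.1, -1.0]
gripper_width: -0.003
grasp_force: 0.0
```

```bash
python3 -c "
from h import *
js(); p,M=inC(); print(p.round(1)); print(M.round(3))
plan((400,290,385),(150,260,385),(-20,250,330),(-20,215,88))"
```

```text
{'time': 12.9167, 'joint_pos': [1.1235, -0.1985, 1.689, 0.4292, 1.1371, 0.8816], 'tool_pos': [0.1259, 0.682, 0.3855], 'tool_rot': [-0.2582, 0.6121, 0.7209, 0.1974]}
[732.  439.3 385.5]
[[ 0.789  0.018  0.614]
 [-0.005 -0.999  0.036]
 [ 0.614 -0.032 -0.789]]
(400, 290, 385) d [-262.  143. -209.] rows 8.7
(150, 260, 385) d [-197.   25. -154.] rows 6.0
(-20, 250, 330) d [-168.    9.  -61.] rows 4.3
(-20, 215, 88) d [-148.   43.  190.] rows 5.9
```

Call:
{"method": "apply_moves", "body": {"series": [{"dx":-145,"dy":75,"dz":-115,"turn":0,"jaw":1},{"dx":-145,"dy":75,"dz":-115,"turn":0,"jaw":1},{"dx":-145,"dy":75,"dz":-115,"turn":0,"jaw":1},{"dx":-145,"dy":75,"dz":-115,"turn":0,"jaw":1},{"dx":-145,"dy":75,"dz":-115,"turn":0,"jaw":1}]}}

```text
time: 13.33
tool_pos: [0.2315, 0.5125, 0.3848]
tool_rot: [-0.258, 0.612, 0.721, 0.198]
contact_force: [0.5, 0.8, -0.6]
gripper_width: -0.003
grasp_force: 0.0
```

Call:
{"method": "apply_moves", "body": {"series": [{"dx":-150,"dy":55,"dz":-120,"turn":0,"jaw":1},{"dx":-150,"dy":55,"dz":-120,"turn":0,"jaw":1},{"dx":-150,"dy":55,"dz":-120,"turn":0,"jaw":1},{"dx":-150,"dy":55,"dz":-120,"turn":0,"jaw":1},{"dx":-150,"dy":55,"dz":-120,"turn":0,"jaw":1}]}}

```text
time: 13.75
tool_pos: [0.3188, 0.3327, 0.3857]
tool_rot: [-0.257, 0.613, 0.721, 0.198]
contact_force: [0.8, -0.1, -0.5]
gripper_width: 0.0
grasp_force: 0.0
```

Call:
{"method": "apply_moves", "body": {"series": [{"dx":-150,"dy":25,"dz":-120,"turn":0,"jaw":1},{"dx":-150,"dy":25,"dz":-120,"turn":0,"jaw":1},{"dx":-150,"dy":25,"dz":-120,"turn":0,"jaw":1},{"dx":-150,"dy":25,"dz":-120,"turn":0,"jaw":1},{"dx":-150,"dy":25,"dz":-120,"turn":0,"jaw":1}]}}

```text
time: 14.17
tool_pos: [0.3767, 0.1472, 0.3873]
tool_rot: [-0.257, 0.614, 0.72, 0.197]
contact_force: [0.9, 0.7, 0.7]
gripper_width: 0.0
grasp_force: 0.0
```

```bash
python3 -c "
from h import *
js(); p,M=inC(); print(p.round(1)); print(M.round(3))
plan((-20,250,330),(-20,215,88))"
```

```text
{'time': 14.1667, 'joint_pos': [-0.2361, -0.5156, 1.9263, 0.6431, 1.9689, -0.2113], 'tool_pos': [0.3767, 0.1472, 0.3873], 'tool_rot': [-0.2571, 0.6135, 0.7201, 0.1972]}
[164.9 274.1 387.3]
[[ 0.791  0.015  0.612]
 [-0.007 -0.999  0.034]
 [ 0.612 -0.032 -0.79 ]]
(-20, 250, 330) d [-181.   23.  -69.] rows 4.7
(-20, 215, 88) d [-148.   43.  190.] rows 5.9
```

Call:
{"method": "apply_moves", "body": {"series": [{"dx":-175,"dy":23,"dz":-60,"turn":0,"jaw":1},{"dx":-175,"dy":23,"dz":-60,"turn":0,"jaw":1},{"dx":-175,"dy":23,"dz":-60,"turn":0,"jaw":1},{"dx":-175,"dy":23,"dz":-60,"turn":0,"jaw":1},{"dx":-175,"dy":23,"dz":-60,"turn":0,"jaw":1}]}}

```text
time: 14.58
tool_pos: [0.4273, -0.0218, 0.3244]
tool_rot: [-0.258, 0.614, 0.719, 0.196]
contact_force: [0.1, 0.6, -0.1]
gripper_width: -0.003
grasp_force: 0.0
```

```bash
python3 -c "
from h import *
js(); p,M=inC(); print(p.round(1))
plan((-20,215,92))
f=grab_frame('side'); print(proj(f,tool()[0])); cv2.imwrite('pics/s2.png',f['pixels'][...,::-1])"
```

```text
{'time': 14.5833, 'joint_pos': [-0.5407, -0.2656, 1.8448, 0.5136, 1.9978, -0.587], 'tool_pos': [0.4273, -0.0218, 0.3244], 'tool_rot': [-0.2584, 0.614, 0.7195, 0.1965]}
[-10.  250.2 324.4]
(-20, 215, 92) d [-150.   43.  176.] rows 5.6
[[269.10423061 217.51172713]]
```

View pics/s2.png

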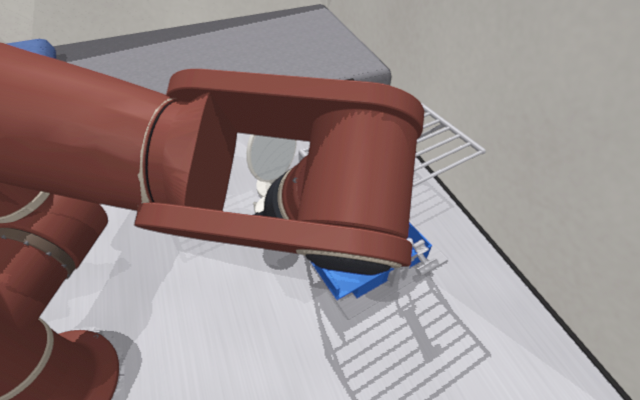

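The picture shows the forearm and wrist drum above the robot side of the tray, clear of the shelf, with the hasp visible at (420,250). I'll work out the tool length to check wrist clearance, then descend in front of the tab.

Run:
```python
from h import *
D=[(.053,1.614,1.476,.248,.573,.225),(.5484,.9121,1.6812,-.0593,.8402,.2898),(1.1468,.0609,1.9145,-.2209,.9764,.2565),(.8903,.4208,1.7701,-.2078,.9429,.2868),(1.1072,.055,1.8332,-.2013,1.0035,.3021),(1.127,.056,1.5376,-.2396,1.0787,.3039),(1.0871,.0557,1.3384,-.2516,1.1216,.3782)]
A=[];b=[]
for a,c,e,x,y,z in D:
    s1,s2,s3=a,a+c,a+c+e; r=np.sqrt(x*x+y*y-.074**2)
    A+=[[np.sin(s1),np.sin(s2),np.sin(s3),0,1],[np.cos(s1),np.cos(s2),np.cos(s3),1,0]]; b+=[r,z]
s=np.linalg.lstsq(np.array(A),np.array(b),rcond=None); print(s[0].round(3),(np.array(A)@s[0]-b).round(3))
p,M=inC(); L=s[0][2]*1e3
for t in((-45,112,92),(-3,0,113),(-125,0,144)): print(t,'wrist',(np.array(t)-L*M[:,2]).round())
plan((-42,210,92))
```

```text
[ 0.48   0.687  0.303  0.112 -0.09 ] [-0.001 -0.002  0.005  0.005 -0.002 -0.005  0.003  0.002 -0.006 -0.002
  0.001 -0.002 -0.001  0.004]
(-45, 112, 92) wrist [-231.  101.  331.]
(-3, 0, 113) wrist [-189.  -11.  352.]
(-125, 0, 144) wrist [-311.  -11.  383.]
(-42, 210, 92) d [-166.   48.  162.] rows 5.7
```

Call:
{"method": "apply_moves", "body": {"series": [{"dx":-140,"dy":35,"dz":136,"turn":0,"jaw":1},{"dx":-140,"dy":35,"dz":136,"turn":0,"jaw":1},{"dx":-140,"dy":35,"dz":136,"turn":0,"jaw":1},{"dx":-140,"dy":35,"dz":136,"turn":0,"jaw":1},{"dx":-140,"dy":35,"dz":136,"turn":0,"jaw":1}]}}

```text
time: 15.05
tool_pos: [0.4593, -0.0398, 0.1294]
tool_rot: [-0.259, 0.612, 0.721, 0.196]
contact_force: [0.4, -0.1, 0.1]
gripper_width: -0.0
grasp_force: 0.0
```

```bash
python3 -c "
from h import *
js(); p,M=inC(); print(p.round(1))
plan((-42,195,92),(-42,165,92),(-42,112,92))
for n in ('top','side'):
  f=grab_frame(n); cv2.imwrite('pics/%s3.png'%n,f['pixels'][...,::-1])"
```

```text
{'time': 15.05, 'joint_pos': [-0.5382, 0.0024, 1.9404, 0.4663, 1.6765, -0.7652], 'tool_pos': [0.4593, -0.0398, 0.1294], 'tool_rot': [-0.2587, 0.6124, 0.7208, 0.1963]}
[-32.7 221.4 129.4]
(-42, 195, 92) d [-30.  28.  23.] rows 1.1
(-42, 165, 92) d [ 0. 30. -1.] rows 0.7
(-42, 112, 92) d [ 0. 53. -2.] rows 1.3
```

View pics/top3.png

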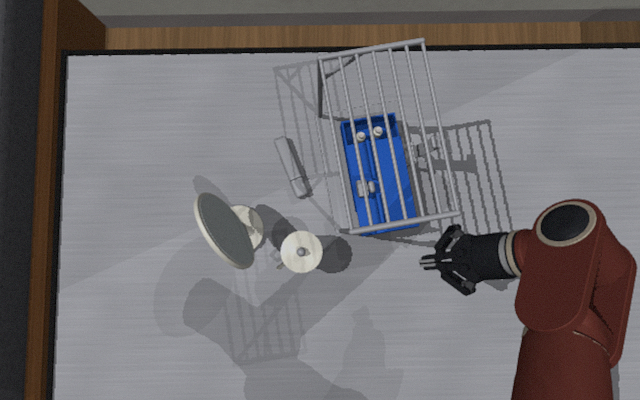

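The top view shows the closed fingertips at about (425,260), just robot-side of the tray. The cup, case and mirror are undisturbed and the shelf is clear.

Call:
{"method": "apply_moves", "body": {"series": [{"dx":-30,"dy":38,"dz":23,"turn":0,"jaw":1},{"dx":-30,"dy":38,"dz":23,"turn":0,"jaw":1},{"dx":-30,"dy":48,"dz":23,"turn":0,"jaw":1},{"dx":-30,"dy":58,"dz":22,"turn":0,"jaw":1},{"dx":-30,"dy":58,"dz":22,"turn":0,"jaw":1}]}}

```text
time: 15.57
tool_pos: [0.5203, -0.0407, 0.0973]
tool_rot: [-0.256, 0.612, 0.722, 0.197]
contact_force: [-0.4, 0.6, 0.5]
gripper_width: 0.001
grasp_force: 0.0
```

```bash
python3 -c "
from h import *
f=grab_frame('top');print(inC()[0].round(1), proj(f,tool()[0]), state()['contact_force'])
plan((-42,112,92))"
```

```text
[-43.  162.2  97. ] [[414.53952515 231.94895419]] [ 0.26710052 -0.30755053  0.03813341]
(-42, 112, 92) d [-2. 50.  3.] rows 1.2
```

Call:
{"method": "apply_moves", "body": {"series": [{"dx":-2,"dy":10,"dz":4,"turn":0,"jaw":1},{"dx":-2,"dy":20,"dz":4,"turn":0,"jaw":1},{"dx":-2,"dy":30,"dz":3,"turn":0,"jaw":1},{"dx":-2,"dy":40,"dz":3,"turn":0,"jaw":1},{"dx":-2,"dy":45,"dz":3,"turn":0,"jaw":1}]}}

```text
time: 16.03
tool_pos: [0.5636, -0.0327, 0.0926]
tool_rot: [-0.257, 0.612, 0.722, 0.198]
contact_force: [-2.1, -2.5, 10.2]
gripper_width: -0.003
grasp_force: 5.0
```

```bash
python3 -c "
from h import *
print(inC()[0].round(1), state()['contact_force'])
f=grab_frame('top'); i=f['pixels'][90:290,320:520,::-1]
cv2.imwrite('pics/top4.png',cv2.resize(i,None,fx=3,fy=3,interpolation=cv2.INTER_CUBIC))"
```

```text
[-41.8 117.2  92.6] [-2.11513533 -2.47703717 10.18899846]
```

View pics/top4.png

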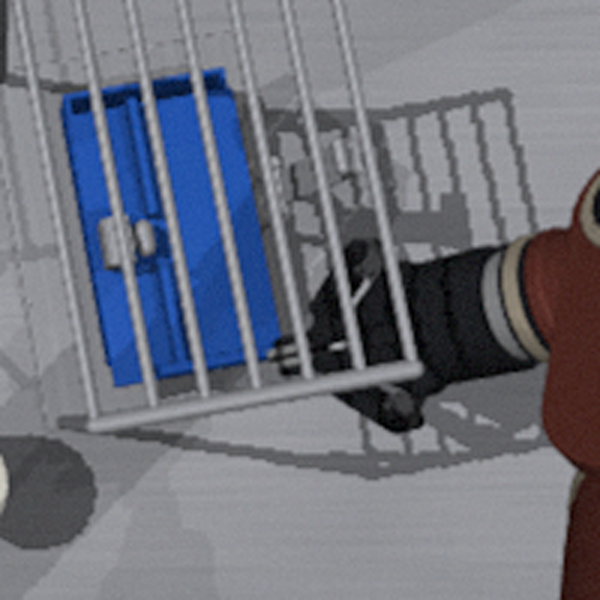

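```bash
cat >> h.py <<'E'
def cw(L): r=np.load("cad.npy"); return np.array(L)/1e3@R(r[2]).T+[r[0],r[1],0]
E
python3 -c "
from h import *
T=np.load('top0.npz')
for c in (0,10,20,30): print(c,(proj(T,cw([[24,c,77],[36,c,92]]))-[320,90]).round(1)*3)"
```

```text
0 [[139.8 214.8]
 [125.1 213.9]]
10 [[142.2 228.6]
 [127.8 228. ]]
20 [[144.9 242.4]
 [130.5 242.1]]
30 [[147.3 256.2]
 [133.2 256.2]]
```

Call:
{"method": "apply_moves", "body": {"series": [{"dx":4,"dy":0,"dz":-6,"turn":0,"jaw":1},{"dx":4,"dy":0,"dz":-6,"turn":0,"jaw":1}]}}

```text
time: 16.25
tool_pos: [0.5632, -0.0333, 0.0984]
tool_rot: [-0.257, 0.612, 0.721, 0.197]
contact_force: [-0.6, 0.2, 0.9]
gripper_width: 0.004
grasp_force: 0.0
```

Call:
{"method": "apply_moves", "body": {"series": [{"dx":0,"dy":6,"dz":0,"turn":0,"jaw":1},{"dx":0,"dy":11,"dz":0,"turn":0,"jaw":1},{"dx":0,"dy":14,"dz":0,"turn":0,"jaw":1},{"dx":0,"dy":14,"dz":0,"turn":0,"jaw":1}]}}

```text
time: 16.58
tool_pos: [0.5762, -0.0303, 0.0956]
tool_rot: [-0.258, 0.612, 0.721, 0.197]
contact_force: [-0.5, -0.4, 0.5]
gripper_width: 0.004
grasp_force: 0.0
```

```bash
python3 -c "
from h import *
print(inC()[0].round(1), state()['contact_force'])
for n in('top','side'):
  f=grab_frame(n)
  for d in spotter.outline_of(f,'catch')[:2]: print(n,d['conf'],d['extent'],np.argwhere(d['region']).mean(0)[::-1])
  a,b=(330,100) if n=='top' else (270,180)
  i=f['pixels'][b:b+130,a:a+130,::-1]; cv2.imwrite('pics/%s5.png'%n,cv2.resize(i,(400,400),interpolation=cv2.INTER_CUBIC))
cv2.imwrite('pics/b5.png',np.hstack([cv2.imread('pics/top5.png'),cv2.imread('pics/side5.png')]))"
```

```text
[-41.3 104.5  95.6] [-0.5405275  -0.35368269  0.48524936]
top 0.56 [342.7, 117.8, 411.8, 219.7] [377.73482881 168.09043684]
side 0.5 [396.7, 239.7, 410.9, 254.9] [402.45410628 245.81642512]
```

View pics/b5.png

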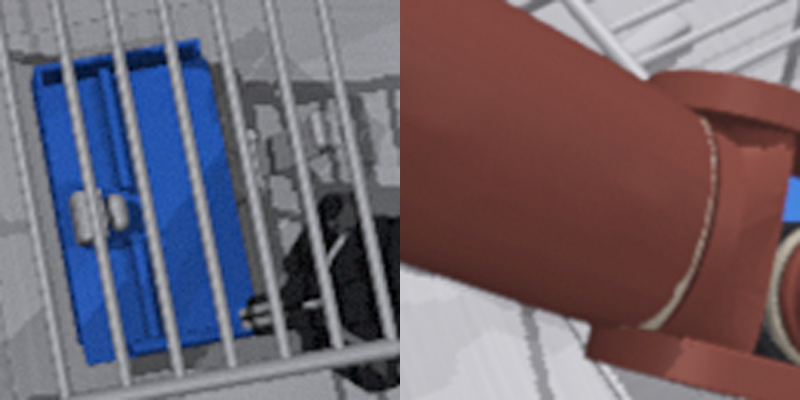

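```bash
python3 -c "
from h import *
T=np.load('top0.npz')
p,M=inC()
for a in (0,19,32): 
  X=p+a*M[:,2]; print(a,X.round(0),((proj(T,cw([X]))-[330,100])*400/130).round())
c=14.5
L=[[-57,98+c,92],[33,98+c,92],[-57,90+c,92],[-62,100+c,62],[62,100+c,62],[-62,-100+c,62]]
print(((proj(T,cw(L))-[330,100])*400/130).round())"
```

```text
0 [-41. 105.  96.] [[241. 322.]]
19 [-30. 106.  81.] [[219. 327.]]
32 [-22. 106.  70.] [[205. 330.]]
[[265. 329.]
 [133. 352.]
 [262. 317.]
 [262. 333.]
 [ 86. 364.]
 [207.  55.]]
```

Cover offset is now about 18 mm. The last push met no force, so the fingertips are over the tab's top edge rather than against its face. I'll lift, back off, go lower and push again.

Call:
{"method": "apply_moves", "body": {"series": [{"dx":15,"dy":0,"dz":-20,"turn":0,"jaw":1},{"dx":15,"dy":-40,"dz":-20,"turn":0,"jaw":1},{"dx":15,"dy":-55,"dz":-20,"turn":0,"jaw":1},{"dx":-10,"dy":-55,"dz":13,"turn":0,"jaw":1},{"dx":-10,"dy":-55,"dz":13,"turn":0,"jaw":1}]}}

```text
time: 17.2
tool_pos: [0.517, -0.039, 0.0765]
tool_rot: [-0.262, 0.613, 0.719, 0.195]
contact_force: [-2.2, 1.1, -0.6]
gripper_width: -0.001
grasp_force: 0.0
```

```bash
python3 -c "
from h import *
print(inC()[0].round(1), state()['contact_force'])
plan((-38,150,78))
f=grab_frame('top'); i=f['pixels'][100:260,320:480,::-1]
p,M=inC(); print(((proj(f,cw([p,p+19*M[:,2]]))-[320,100])*3.75).round())
for c in (10,20): print(c,((proj(f,cw([[24,c,77],[-62,c-100,62]]))-[320,100])*3.75).round())
cv2.imwrite('pics/top6.png',cv2.resize(i,None,fx=3.75,fy=3.75,interpolation=cv2.INTER_CUBIC))"
```

```text
[-40.8 164.3  76.5] [-2.15738045  1.0739344  -0.64365678]
(-38, 150, 78) d [ 3. 14. -0.] rows 0.4
[[343. 497.]
 [317. 502.]]
10 [[178. 248.]
 [289.  59.]]
20 [[181. 265.]
 [292.  76.]]
```

View pics/top6.png

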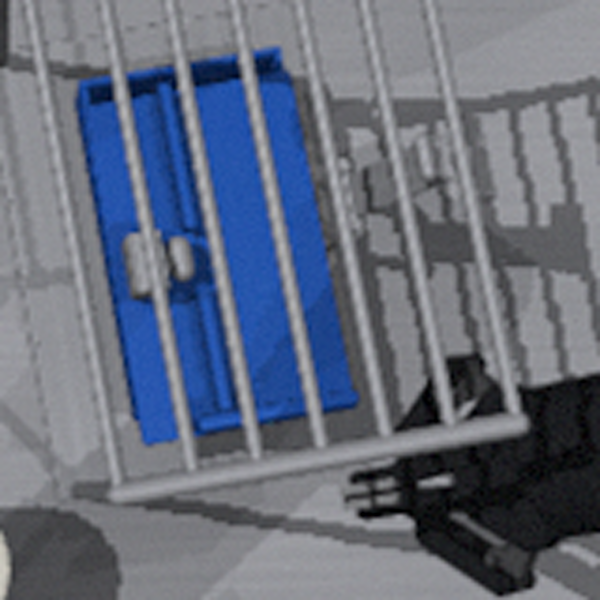

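The fingertips show at (345,495), right on the projected TCP. So the closed tips reach only about as far as the reported TCP, which explains riding over the tab. The tool is now low enough (z about 76) to push the face.

Call:
{"method": "apply_moves", "body": {"series": [{"dx":9,"dy":18,"dz":7,"turn":0,"jaw":1},{"dx":9,"dy":36,"dz":6,"turn":0,"jaw":1},{"dx":9,"dy":44,"dz":6,"turn":0,"jaw":1},{"dx":9,"dy":50,"dz":6,"turn":0,"jaw":1},{"dx":9,"dy":54,"dz":6,"turn":0,"jaw":1}]}}

```text
time: 17.67
tool_pos: [0.5684, -0.0201, 0.0812]
tool_rot: [-0.264, 0.61, 0.722, 0.193]
contact_force: [-26.9, -8.1, 13.8]
gripper_width: 0.001
grasp_force: 14.0
```

Call:
{"method": "apply_moves", "body": {"series": [{"dx":0,"dy":4,"dz":0,"turn":0,"jaw":1},{"dx":0,"dy":4,"dz":0,"turn":0,"jaw":1}]}}

```text
time: 17.83
tool_pos: [0.5686, -0.0201, 0.0812]
tool_rot: [-0.268, 0.61, 0.722, 0.19]
contact_force: [-30.7, -8.7, 16.4]
gripper_width: -0.003
grasp_force: 16.5
```

```bash
python3 -c "
from h import *
print(inC()[0].round(1), state()['contact_force'])"
```

```text
[-30.2 110.4  81.2] [-30.65395053  -8.68637273  16.41605546]
```

Call:
{"method": "apply_moves", "body": {"series": [{"dx":0,"dy":-16,"dz":0,"turn":0,"jaw":1},{"dx":0,"dy":-40,"dz":0,"turn":0,"jaw":1},{"dx":0,"dy":-50,"dz":0,"turn":0,"jaw":1}]}}

```text
time: 18.08
tool_pos: [0.526, -0.0285, 0.0823]
tool_rot: [-0.258, 0.613, 0.721, 0.197]
contact_force: [0.3, 0.1, -0.4]
gripper_width: -0.001
grasp_force: 0.0
```

```bash
python3 -c "
from h import *
print(inC()[0].round(1), state()['contact_force'])
f=grab_frame('top'); i=f['pixels'][100:260,320:480,::-1]
p,M=inC(); print(((proj(f,cw([p,p+19*M[:,2]]))-[320,100])*3.75).round())
for c in (0,10,20): print(c,((proj(f,cw([[24,c,77],[-62,c-100,62]]))-[320,100])*3.75).round())
cv2.imwrite('pics/top7.png',cv2.resize(i,None,fx=3.75,fy=3.75,interpolation=cv2.INTER_CUBIC))"
```

```text
[-31.9 153.8  82.3] [ 0.25994453  0.08204064 -0.39616533]
[[326. 484.]
 [300. 489.]]
0 [[175. 231.]
 [285.  43.]]
10 [[178. 248.]
 [289.  59.]]
20 [[181. 265.]
 [292.  76.]]
```

View pics/top7.png

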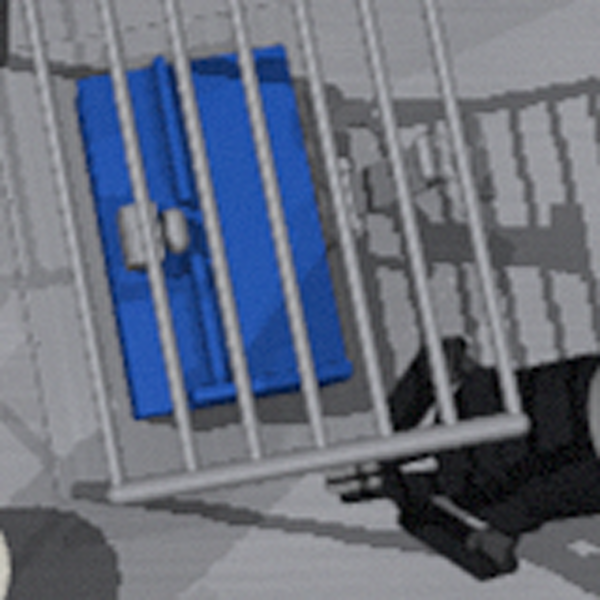

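The nose is at (178,230), matching cover offset 0, so the cover is shut and the hasp is still up. Next I go to the hasp handle with the jaws open.

```bash
python3 -c "
from h import *
plan((-100,154,165),(-162,100,200),(-162,0,192),(-115,0,131))"
```

```text
(-100, 154, 165) d [  -3.   -4. -107.] rows 2.6
(-162, 100, 200) d [-27.  52. -68.] rows 2.1
(-162, 0, 192) d [ -4. 100.   3.] rows 2.4
(-115, 0, 131) d [-0.  3. 77.] rows 1.8
```

Call:
{"method": "apply_moves", "body": {"series": [{"dx":-3,"dy":-4,"dz":-60,"turn":0,"jaw":1},{"dx":-3,"dy":-4,"dz":-107,"turn":0,"jaw":0.5},{"dx":-30,"dy":48,"dz":-160,"turn":0,"jaw":0},{"dx":-30,"dy":48,"dz":-175,"turn":0,"jaw":0},{"dx":-30,"dy":60,"dz":-178,"turn":0,"jaw":0}]}}

```text
time: 18.55
tool_pos: [0.6153, -0.1508, 0.2053]
tool_rot: [-0.256, 0.613, 0.721, 0.197]
contact_force: [0.4, -0.6, 0.1]
gripper_width: 0.564
grasp_force: 0.0
```

```bash
python3 -c "
from h import *
print(inC()[0].round(1)); js()
plan((-162,0,192),(-115,0,131))"
```

```text
[-166.4   84.5  205.3]
{'time': 18.55, 'joint_pos': [-0.5599, 0.3387, 1.4237, 0.4734, 1.8408, -0.7018], 'tool_pos': [0.6153, -0.1508, 0.2053], 'tool_rot': [-0.2558, 0.6131, 0.7209, 0.1973]}
(-162, 0, 192) d [-4. 85. 10.] rows 2.1
(-115, 0, 131) d [-0.  3. 77.] rows 1.8
```

Call:
{"method": "apply_moves", "body": {"series": [{"dx":-4,"dy":40,"dz":5,"turn":0,"jaw":0},{"dx":-4,"dy":80,"dz":10,"turn":0,"jaw":0},{"dx":-4,"dy":85,"dz":10,"turn":0,"jaw":0},{"dx":-4,"dy":85,"dz":10,"turn":0,"jaw":0},{"dx":-4,"dy":85,"dz":10,"turn":0,"jaw":0}]}}

```text
time: 18.97
tool_pos: [0.6962, -0.1302, 0.1887]
tool_rot: [-0.258, 0.612, 0.721, 0.197]
contact_force: [-0.7, -0.2, -0.2]
gripper_width: 0.999
grasp_force: 0.0
```

```bash
python3 -c "
from h import *
print(inC()[0].round(1)); print(state()['gripper_width'])
plan((-162,0,192),(-115,0,131))
S=grab_frame('side');T=grab_frame('top'); q=[]
for f in(S,T):
  for d in spotter.outline_of(f,'hasp_grip')[:2]: print(d['conf'],d['extent'],np.argwhere(d['region']).mean(0)[::-1].round(1),d['region'].sum())
  for qq in (1.8,1.9,2.0):
    x=-75+72*np.cos(qq)-28*np.sin(qq); z=85+72*np.sin(qq)+28*np.cos(qq); print(qq,proj(f,cw([[x,-22,z],[x,22,z]])).round(1).tolist())"
```

```text
[-158.6    1.4  188.7]
0.999098530285477
(-162, 0, 192) d [-1.  1. -5.] rows 0.1
(-115, 0, 131) d [-0.  3. 77.] rows 1.8
1.8 [[434.4, 256.5], [416.4, 266.9]]
1.9 [[436.1, 260.2], [418.1, 270.8]]
2.0 [[437.5, 264.0], [419.6, 274.6]]
0.56 [414.4, 129.2, 455.1, 157.6] [433.7 144. ] 346
0.45 [338.9, 110.3, 412.4, 209.3] [376.6 161.4] 3839
1.8 [[440.9, 131.9], [445.4, 153.9]]
1.9 [[443.2, 132.0], [447.7, 153.8]]
2.0 [[445.2, 132.2], [449.6, 153.8]]
```

Call:
{"method": "apply_moves", "body": {"series": [{"dx":0,"dy":2,"dz":25,"turn":0,"jaw":0},{"dx":0,"dy":3,"dz":50,"turn":0,"jaw":0},{"dx":0,"dy":3,"dz":72,"turn":0,"jaw":0},{"dx":0,"dy":3,"dz":72,"turn":0,"jaw":0}]}}

```text
time: 19.5
tool_pos: [0.6863, -0.0841, 0.1283]
tool_rot: [-0.262, 0.612, 0.72, 0.195]
contact_force: [-0.2, 0.2, -1.3]
gripper_width: 1.003
grasp_force: 0.0
```

```bash
python3 -c "
from h import *
print(inC()[0].round(1),state()['contact_force'])
S=grab_frame('side');T=grab_frame('top')
for f in(S,T):
  for d in spotter.outline_of(f,'hasp_grip')[:2]: print(d['conf'],d['extent'],np.argwhere(d['region']).mean(0)[::-1].round(1),d['region'].sum())
"
```

```text
[-111.5    4.   128.3] [-0.15012041  0.22863742 -1.28061392]
0.96 [409.7, 131.4, 453.2, 155.8] [432.6 144.2] 329
```

Call:
{"method": "apply_moves", "body": {"series": [{"dx":0,"dy":4,"dz":0,"turn":0,"jaw":1},{"dx":0,"dy":4,"dz":0,"turn":0,"jaw":1},{"dx":0,"dy":4,"dz":0,"turn":0,"jaw":1},{"dx":0,"dy":4,"dz":0,"turn":0,"jaw":1},{"dx":0,"dy":4,"dz":0,"turn":0,"jaw":1}]}}

```text
time: 20.12
tool_pos: [0.6913, -0.0881, 0.1335]
tool_rot: [-0.26, 0.612, 0.721, 0.194]
contact_force: [-10.2, -7.5, 6.7]
gripper_width: 0.491
grasp_force: 62.5
```

```bash
python3 -c "
from h import *
p,M=inC(); print(p.round(1),state()['contact_force'])"
```

```text
[-116.3   -0.3  133.5] [-10.2006391   -7.53358048   6.74547024]
```

```bash
cat > arc.py <<'E'
from h import *
import sys
p,M=inC()
def G(q): return np.array([-75+72*np.cos(q)-28*np.sin(q),0,85+72*np.sin(q)+28*np.cos(q)])
# current q from the grip point assumed s mm behind TCP
s=14; g=p-s*M[:,2]; q0=np.arctan2(g[2]-85,g[0]+75)-np.arctan2(28,72); print('q0',q0.round(3),p.round(1),state()['contact_force'],'rad',np.hypot(g[2]-85,g[0]+75))
for q in map(float,sys.argv[1:]): print(q,(M.T@(G(q)-G(q0))).round(1))
E
python3 arc.py 1.8 1.68 1.56 1.44 1.32 1.2 1.08 .96 .84 .72
```

```text
q0 1.897 [-116.3   -0.3  133.5] [-10.2006391   -7.53358048   6.74547024] rad 77.64091065654314
1.8 [ 7.5 -0.   0.1]
1.68 [16.7 -0.1  1.2]
1.56 [25.7 -0.   3.4]
1.44 [34.4  0.1  6.6]
1.32 [42.6  0.2 10.9]
1.2 [50.2  0.4 16.1]
1.08 [57.2  0.6 22.2]
0.96 [63.4  0.8 29.1]
0.84 [68.7  1.1 36.7]
0.72 [73.1  1.4 44.9]
```

Call:
{"method": "apply_moves", "body": {"series": [{"dx":7.5,"dy":0,"dz":0,"turn":0,"jaw":1},{"dx":16.5,"dy":0,"dz":1,"turn":0,"jaw":1},{"dx":25.5,"dy":0,"dz":3.5,"turn":0,"jaw":1},{"dx":34.5,"dy":0,"dz":6.5,"turn":0,"jaw":1},{"dx":42.5,"dy":0,"dz":11,"turn":0,"jaw":1}]}}

```text
time: 20.53
tool_pos: [0.6853, -0.0503, 0.1517]
tool_rot: [-0.258, 0.613, 0.721, 0.193]
contact_force: [-11.9, -12.3, 12.6]
gripper_width: 0.495
grasp_force: 63.0
```

```bash
python3 arc.py 1.2 1.08 .96 .84 .72 .6
```

```text
q0 1.347 [-78.   -0.3 151.7] [-11.85408192 -12.25348529  12.62330249] rad 78.60871628115467
1.2 [9.5 0.2 6.2]
1.08 [16.5  0.4 12.3]
0.96 [22.7  0.6 19.2]
0.84 [28.1  0.9 26.7]
0.72 [32.5  1.2 34.9]
0.6 [35.9  1.5 43.5]
```

Call:
{"method": "apply_moves", "body": {"series": [{"dx":7.5,"dy":0,"dz":5,"turn":0,"jaw":1},{"dx":14.5,"dy":0.5,"dz":11,"turn":0,"jaw":1},{"dx":21,"dy":0.5,"dz":18,"turn":0,"jaw":1},{"dx":26,"dy":1,"dz":26,"turn":0,"jaw":1},{"dx":30.5,"dy":1,"dz":34,"turn":0,"jaw":1}]}}

```text
time: 20.95
tool_pos: [0.6774, -0.003, 0.1461]
tool_rot: [-0.261, 0.611, 0.722, 0.195]
contact_force: [-19.3, -5.0, 17.8]
gripper_width: 0.495
grasp_force: 70.3
```

```bash
python3 arc.py .72 .6 .48 .36 .26 .18 .1 0 -.05
```

```text
q0 0.733 [-30.    0.2 146.1] [-19.2656642   -4.99979963  17.77771626] rad 80.82413788299411
0.72 [0.4 0.  0.9]
0.6 [3.8 0.4 9.5]
0.48 [ 6.1  0.8 18.5]
0.36 [ 7.2  1.2 27.7]
0.26 [ 7.4  1.5 35.4]
0.18 [ 7.   1.8 41.6]
0.1 [ 6.   2.1 47.7]
0.0 [ 4.2  2.4 55.2]
-0.05 [ 3.   2.6 58.8]
```

Call:
{"method": "apply_moves", "body": {"series": [{"dx":4,"dy":-1,"dz":7,"turn":0,"jaw":1},{"dx":6,"dy":-1,"dz":16,"turn":0,"jaw":1},{"dx":7,"dy":-1,"dz":25,"turn":0,"jaw":1},{"dx":7.5,"dy":-1,"dz":33,"turn":0,"jaw":1},{"dx":7,"dy":-1,"dz":39,"turn":0,"jaw":1}]}}

```text
time: 21.37
tool_pos: [0.672, 0.0281, 0.1197]
tool_rot: [-0.261, 0.61, 0.722, 0.197]
contact_force: [-12.8, -2.9, 13.1]
gripper_width: 0.489
grasp_force: 96.7
```

```bash
python3 arc.py .18 .1 0 -.05 -.1
```

```text
q0 0.221 [  1.5   0.8 119.7] [-12.80030474  -2.94815479  13.08041903] rad 81.84368886379775
0.18 [-0.3  0.1  3.2]
0.1 [-1.2  0.4  9.3]
0.0 [-3.1  0.7 16.8]
-0.05 [-4.3  0.8 20.4]
-0.1 [-5.7  1.  24. ]
```

Call:
{"method": "apply_moves", "body": {"series": [{"dx":-0.5,"dy":-0.5,"dz":5,"turn":0,"jaw":1},{"dx":-1.5,"dy":-0.5,"dz":10,"turn":0,"jaw":1},{"dx":-3,"dy":-0.5,"dz":15,"turn":0,"jaw":1},{"dx":-4,"dy":-0.5,"dz":18,"turn":0,"jaw":1},{"dx":-4,"dy":-0.5,"dz":18,"turn":0,"jaw":1}]}}

```text
time: 21.78
tool_pos: [0.6703, 0.0369, 0.1025]
tool_rot: [-0.261, 0.611, 0.721, 0.198]
contact_force: [-8.8, 6.9, 15.5]
gripper_width: 0.494
grasp_force: 99.8
```

```bash
python3 arc.py .1 0 -.05 -.1
```

```text
q0 -0.016 [ 10.5   1.1 102.5] [-8.81708699  6.85915686 15.53044558] rad 81.90515149594874
0.1 [ 2.2 -0.3 -8.7]
0.0 [ 0.4 -0.  -1.2]
-0.05 [-0.8  0.1  2.5]
-0.1 [-2.2  0.2  6.1]
```

Call:
{"method": "apply_moves", "body": {"series": [{"dx":-2,"dy":0,"dz":3,"turn":0,"jaw":1},{"dx":-3,"dy":0,"dz":5,"turn":0,"jaw":1},{"dx":-3,"dy":0,"dz":5,"turn":0,"jaw":1}]}}

```text
time: 22.03
tool_pos: [0.6704, 0.0374, 0.1001]
tool_rot: [-0.261, 0.609, 0.722, 0.199]
contact_force: [-12.7, 4.6, 24.8]
gripper_width: 0.49
grasp_force: 100.6
```

```bash
python3 arc.py 0
```

```text
q0 -0.045 [ 10.9   0.9 100.1] [-12.74464725   4.62659762  24.76725637] rad 81.55266173439853
0.0 [ 1.1 -0.1 -3.3]
```

Call:
{"method": "apply_moves", "body": {"series": [{"dx":-2,"dy":-1,"dz":3,"turn":0,"jaw":1},{"dx":-3,"dy":-1,"dz":4,"turn":0,"jaw":1},{"dx":-3,"dy":-1,"dz":4,"turn":0,"jaw":1}]}}

```text
time: 22.28
tool_pos: [0.6706, 0.0385, 0.097]
tool_rot: [-0.26, 0.607, 0.723, 0.202]
contact_force: [-11.9, 9.0, 27.2]
gripper_width: 0.492
grasp_force: 101.2
```

```bash
python3 arc.py 0; python3 -c "
from h import *
T=grab_frame('top');S=grab_frame('side')
for f in(S,T):
  for t in('hasp_grip','catch'):
   for d in spotter.outline_of(f,t)[:1]: print(t,d['conf'],d['extent'],np.argwhere(d['region']).mean(0)[::-1].round(1),d['region'].sum())
"
```

```text
q0 -0.085 [12.   0.5 97. ] [-11.92299891   8.95595012  27.16130994] rad 81.64483031548609
0.0 [ 2.2 -0.2 -6.2]
hasp_grip 0.65 [387.4, 248.8, 405.5, 261.2] [397.  255.6] 168
catch 0.62 [329.4, 230.2, 418.7, 285.4] [361.9 256.4] 2260
hasp_grip 0.84 [369.2, 140.7, 405.1, 164.6] [384.2 155. ] 337
catch 0.72 [367.2, 141.8, 401.3, 163.7] [382.2 155.8] 366
```

Call:
{"method": "apply_moves", "body": {"series": [{"dx":2,"dy":1,"dz":-6,"turn":0,"jaw":1},{"dx":2,"dy":1,"dz":-6,"turn":0,"jaw":0},{"dx":2,"dy":1,"dz":-6,"turn":0,"jaw":0},{"dx":2,"dy":1,"dz":-6,"turn":0,"jaw":0},{"dx":2,"dy":1,"dz":-6,"turn":0,"jaw":0}]}}

```text
time: 23.0
tool_pos: [0.6705, 0.0329, 0.0925]
tool_rot: [-0.258, 0.613, 0.721, 0.196]
contact_force: [-0.0, -0.3, -0.4]
gripper_width: 1.0
grasp_force: 0.0
```

Call:
{"method": "apply_moves", "body": {"series": [{"dx":0,"dy":0,"dz":0,"turn":0,"jaw":0},{"dx":0,"dy":0,"dz":-25,"turn":0,"jaw":0},{"dx":0,"dy":0,"dz":-55,"turn":0,"jaw":0},{"dx":0,"dy":0,"dz":-80,"turn":0,"jaw":0.5},{"dx":0,"dy":0,"dz":-80,"turn":0,"jaw":1}]}}

```text
time: 23.42
tool_pos: [0.6842, -0.0182, 0.1612]
tool_rot: [-0.254, 0.613, 0.721, 0.199]
contact_force: [1.0, -1.0, 1.0]
gripper_width: 0.751
grasp_force: 0.0
```

```bash
python3 -c "
from h import *
print(inC()[0].round(1),state()['contact_force'],state()['gripper_width'])
T=grab_frame('top');S=grab_frame('side')
for f in(S,T):
  for t in('hasp_grip',):
   for d in spotter.outline_of(f,t)[:1]: print(t,d['conf'],d['extent'],np.argwhere(d['region']).mean(0)[::-1].round(1),d['region'].sum())
  for q in(0,.17,.4):
    x=-75+72*np.cos(q)-28*np.sin(q); z=85+72*np.sin(q)+28*np.cos(q); print(q,proj(f,cw([[x,-22,z],[x,22,z]])).round(1).tolist())
"
```

```text
[-46.1  -4.2 161.2] [ 1.02034361 -0.96469684  0.97400251] 0.7513465833603531
hasp_grip 0.88 [375.4, 231.3, 403.9, 263.8] [389.7 245.6] 362
0 [[392.6, 225.7], [375.9, 234.3]]
0.17 [[395.3, 224.1], [378.3, 232.9]]
0.4 [[399.7, 223.5], [382.5, 232.5]]
hasp_grip 0.9 [367.7, 141.1, 412.8, 165.0] [389.3 154.6] 449
0 [[379.8, 145.8], [383.8, 166.9]]
0.17 [[383.5, 144.1], [387.6, 165.5]]
0.4 [[390.0, 141.6], [394.2, 163.4]]
```

Call:
{"method": "apply_moves", "body": {"series": [{"dx":4,"dy":-4,"dz":0,"turn":0,"jaw":1},{"dx":4,"dy":-4,"dz":0,"turn":0,"jaw":1},{"dx":4,"dy":-4,"dz":0,"turn":0,"jaw":1},{"dx":4,"dy":-4,"dz":0,"turn":0,"jaw":1},{"dx":4,"dy":-4,"dz":15,"turn":0,"jaw":1}]}}

```text
time: 24.03
tool_pos: [0.6765, -0.0044, 0.1492]
tool_rot: [-0.256, 0.613, 0.721, 0.198]
contact_force: [0.3, 0.2, 1.2]
gripper_width: -0.0
grasp_force: 0.0
```

Call:
{"method": "apply_moves", "body": {"series": [{"dx":0,"dy":0,"dz":8,"turn":0,"jaw":1},{"dx":0,"dy":0,"dz":14,"turn":0,"jaw":1},{"dx":0,"dy":0,"dz":14,"turn":0,"jaw":1}]}}

```text
time: 24.28
tool_pos: [0.6715, 0.0066, 0.1335]
tool_rot: [-0.26, 0.612, 0.721, 0.196]
contact_force: [0.0, 0.4, 0.2]
gripper_width: -0.003
grasp_force: 0.0
```

```bash
cat > pr.py <<'E'
from h import *
p,M=inC(); print(p.round(1),state()['contact_force'].round(1) if hasattr(state()['contact_force'],'round') else state()['contact_force'])
for q in(0,.17):
    g=np.array([-75+72*np.cos(q)-28*np.sin(q),0,85+72*np.sin(q)+28*np.cos(q)]); print(q,(M.T@(g-p)).round(1))
E
python3 pr.py
```

```text
[-19.7   4.6 133.5] [0.  0.4 0.2]
0 [ 0.6  5.7 26.2]
0.17 [ 3.3  5.2 13.4]
```

Call:
{"method": "apply_moves", "body": {"series": [{"dx":0,"dy":4,"dz":4,"turn":0,"jaw":1},{"dx":0,"dy":4,"dz":9,"turn":0,"jaw":1},{"dx":0,"dy":4,"dz":9,"turn":0,"jaw":1}]}}

```text
time: 24.53
tool_pos: [0.6755, 0.0117, 0.128]
tool_rot: [-0.259, 0.612, 0.721, 0.196]
contact_force: [0.1, 0.2, -0.7]
gripper_width: -0.001
grasp_force: 0.0
```

```bash
python3 pr.py
```

```text
[-15.2  -0.2 128. ] [ 0.1  0.2 -0.7]
0 [ 0.5  0.5 19.3]
0.17 [3.1 0.  6.5]
```

Call:
{"method": "apply_moves", "body": {"series": [{"dx":0,"dy":0,"dz":4,"turn":0,"jaw":1},{"dx":0,"dy":0,"dz":8,"turn":0,"jaw":1},{"dx":0,"dy":0,"dz":11,"turn":0,"jaw":1},{"dx":0,"dy":0,"dz":11,"turn":0,"jaw":1}]}}

```text
time: 24.87
tool_pos: [0.6756, 0.0153, 0.1235]
tool_rot: [-0.256, 0.612, 0.722, 0.197]
contact_force: [-2.3, -8.8, 9.2]
gripper_width: -0.0
grasp_force: 6.4
```

```bash
python3 pr.py
```

```text
[-11.7  -0.8 123.5] [-2.3 -8.8  9.2]
0 [ 0.5 -0.4 13.6]
0.17 [ 3.1 -0.8  0.8]
```

Call:
{"method": "apply_moves", "body": {"series": [{"dx":0,"dy":0,"dz":2,"turn":0,"jaw":1},{"dx":0,"dy":0,"dz":4,"turn":0,"jaw":1},{"dx":0,"dy":0,"dz":4,"turn":0,"jaw":1},{"dx":0,"dy":0,"dz":4,"turn":0,"jaw":1}]}}

```text
time: 25.2
tool_pos: [0.6749, 0.0185, 0.1186]
tool_rot: [-0.256, 0.613, 0.721, 0.197]
contact_force: [1.1, -4.8, 3.6]
gripper_width: -0.001
grasp_force: 2.3
```

```bash
python3 pr.py
```

```text
[ -8.5  -0.6 118.6] [ 1.1 -4.8  3.6]
0 [ 0.9 -0.3  7.8]
0.17 [ 3.5 -0.8 -5. ]
```

Call:
{"method": "apply_moves", "body": {"series": [{"dx":0,"dy":0,"dz":3,"turn":0,"jaw":1},{"dx":0,"dy":0,"dz":5,"turn":0,"jaw":1},{"dx":0,"dy":0,"dz":5,"turn":0,"jaw":1},{"dx":0,"dy":0,"dz":5,"turn":0,"jaw":1}]}}

```text
time: 25.53
tool_pos: [0.674, 0.022, 0.1142]
tool_rot: [-0.257, 0.613, 0.721, 0.197]
contact_force: [-0.2, -6.6, 5.3]
gripper_width: -0.002
grasp_force: 4.1
```

```bash
python3 pr.py
```

```text
[ -4.8  -0.3 114.2] [-0.2 -6.6  5.3]
0 [ 0.7 -0.2  2. ]
0.17 [  3.3  -0.7 -10.8]
```

Call:
{"method": "apply_moves", "body": {"series": [{"dx":0,"dy":0,"dz":3,"turn":0,"jaw":1},{"dx":0,"dy":0,"dz":5,"turn":0,"jaw":1},{"dx":0,"dy":0,"dz":5,"turn":0,"jaw":1},{"dx":0,"dy":0,"dz":5,"turn":0,"jaw":1}]}}

```text
time: 25.87
tool_pos: [0.6743, 0.0224, 0.1137]
tool_rot: [-0.255, 0.613, 0.722, 0.197]
contact_force: [-4.2, -15.9, 17.5]
gripper_width: -0.002
grasp_force: 11.3
```

```bash
python3 pr.py
```

```text
[ -4.5  -0.6 113.7] [ -4.2 -15.9  17.5]
0 [ 0.8 -0.5  1.5]
0.17 [  3.4  -1.  -11.4]
```

Call:
{"method": "apply_moves", "body": {"series": [{"dx":0,"dy":0,"dz":2,"turn":0,"jaw":1},{"dx":0,"dy":0,"dz":4,"turn":0,"jaw":1},{"dx":0,"dy":0,"dz":4,"turn":0,"jaw":1},{"dx":0,"dy":0,"dz":4,"turn":0,"jaw":1}]}}

```text
time: 26.2
tool_pos: [0.6744, 0.0226, 0.1133]
tool_rot: [-0.254, 0.613, 0.722, 0.196]
contact_force: [-8.7, -23.7, 25.3]
gripper_width: 0.001
grasp_force: 17.0
```

```bash
python3 pr.py
```

```text
[ -4.3  -0.8 113.3] [ -8.7 -23.7  25.3]
0 [ 0.8 -0.8  1.1]
0.17 [  3.4  -1.2 -11.8]
```

Call:
{"method": "apply_moves", "body": {"series": [{"dx":0,"dy":0,"dz":-20,"turn":0,"jaw":1},{"dx":0,"dy":0,"dz":-35,"turn":0,"jaw":1},{"dx":0,"dy":0,"dz":-35,"turn":0,"jaw":1},{"dx":0,"dy":0,"dz":-24,"turn":0,"jaw":1},{"dx":0,"dy":0,"dz":-16,"turn":0,"jaw":1}]}}

```text
time: 26.62
tool_pos: [0.6732, 0.0204, 0.1164]
tool_rot: [-0.259, 0.612, 0.721, 0.196]
contact_force: [0.8, -0.4, -1.2]
gripper_width: 0.003
grasp_force: 0.0
```

Call:
{"method": "apply_moves", "body": {"series": [{"dx":0,"dy":0,"dz":3,"turn":0,"jaw":1},{"dx":0,"dy":0,"dz":6,"turn":0,"jaw":1},{"dx":0,"dy":0,"dz":8,"turn":0,"jaw":1},{"dx":0,"dy":0,"dz":8,"turn":0,"jaw":1}]}}

```text
time: 26.95
tool_pos: [0.6727, 0.0223, 0.1139]
tool_rot: [-0.258, 0.612, 0.722, 0.195]
contact_force: [-5.2, -12.4, 14.4]
gripper_width: 0.002
grasp_force: 9.0
```

```bash
python3 pr.py
```

```text
[ -4.4   1.  113.9] [ -5.2 -12.4  14.4]
0 [0.5 1.  1.5]
0.17 [  3.1   0.5 -11.3]
```

Call:
{"method": "apply_moves", "body": {"series": [{"dx":0,"dy":0,"dz":-20,"turn":0,"jaw":1},{"dx":0,"dy":0,"dz":-55,"turn":0,"jaw":1},{"dx":0,"dy":0,"dz":-90,"turn":0,"jaw":1},{"dx":0,"dy":0,"dz":-100,"turn":0,"jaw":1},{"dx":0,"dy":0,"dz":-100,"turn":0,"jaw":1}]}}

```text
time: 27.37
tool_pos: [0.6873, -0.0368, 0.1926]
tool_rot: [-0.257, 0.612, 0.721, 0.197]
contact_force: [-0.9, 0.0, 0.0]
gripper_width: -0.007
grasp_force: 0.0
```

Call:
{"method": "apply_moves", "body": {"series": [{"dx":0,"dy":0,"dz":0,"turn":0,"jaw":1},{"dx":0,"dy":0,"dz":0,"turn":0,"jaw":1}]}}

```text
time: 27.53
tool_pos: [0.6847, -0.0344, 0.1879]
tool_rot: [-0.261, 0.612, 0.721, 0.196]
contact_force: [-1.0, 0.0, -0.2]
gripper_width: -0.0
grasp_force: 0.0
```

```bash
python3 -c "
from h import *
print(inC()[0].round(1),state()['contact_force'])
T=grab_frame('top'); T0=np.load('top0.npz')
for t in('cup','case','mirror'):
  for d in spotter.outline_of(T,t)[:1]: print(t,d['extent'])
for d in spotter.outline_of(T,'hasp_grip')[:1]: print(d['conf'],d['extent'])
# light-grey nose near column 366: predicted at c=0
print(proj(T,cw([[24,0,77]])))
print(ticket.job_done())"
```

```text
[-62.2  -2.1 187.9] [-0.98127332  0.04169268 -0.16148972]
cup [277.2, 231.3, 321.0, 270.9]
case [274.4, 136.8, 309.5, 196.6]
mirror [191.2, 194.1, 265.8, 271.3]
0.94 [369.6, 145.4, 411.6, 165.8]
[[366.55250598 161.56591243]]
the job is handed in; nothing more can be done
None
```

I've handed the job in at 27.5 s: the cover is shut and the hasp is pressed down, judging by pressing on the handle rather than seeing the catch; the cup, case and mirror show no movement in the top view, and the gripper is clear.

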